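# Find the worn bearing unit by rocking its shaft

## Robot

A 6-joint arm with a two-finger parallel gripper is mounted at the origin on a cart in front of the work surface, level with it; the furniture and walls round the work are solid. World frame = base frame: x ahead of the robot, y to its left, z up, the work surface at z = 0. Lengths are in mm, angles in rad, forces in N, time in s.
With the tool pointing down it reaches from about 400 to 925 mm from the base axis. Payload 12.5 kg.
Tool frame: the origin (TCP) lies between the finger pads; the fingertips stand 11 mm ahead of it and the grasp point (between the pads) lies 8 mm behind it; y points along the fingers, x is the direction in which the jaws open and shut, and the axes are right-handed (so a half turn about y gives the same grasp; the last joint's range is limited). The gripper opens to 95 mm and grips with 3 to 60 N. Pads are 20 mm wide; open, the fingers measure 119 mm over their backs; the gripper's body (75 mm by 180 mm) begins 59 mm behind the grasp point.
Start: joints at [-0.106, 0.491, 1.559, -0, 1.092, -0.106], TCP at [625.02, 0.021, 187.361] pointing down, gripper open.
Joint ranges: [-3.1, 3.1], [-0.84, 2.19], [0.05, 2.79], [-1.13, 4.28], [0.06, 2.93], [-2.69, 2.69]. Speed limits (rad/s): [2.22, 2.22, 2.79, 3.14, 3.14, 3.14].

## Interface

Orientations are given as [roll, pitch, yaw] about the fixed x, y, z axes, in that order (R = Rz(yaw) Ry(pitch) Rx(roll)).
In Python, from cell import env gives the robot as it stands.
- The arm moves only by the tool jog_arm, never from a script. Its argument "series" is a list of rows, each an object of numbers: "dx", "dy", "dz": the shift along the world's x, y, z in m; "rx", "ry", "rz": the turn, a rotation vector about the world's x, y, z in degrees; "gripper": the opening, from 0 (shut) to 1 (fully open). A call has 1 to 12 rows; each row shifts and turns the commanded pose from where the row before left it; what a row does not reach is not made up. A row lasts 1/10 s, in which the tool goes at most 50 mm and 8.59 degrees, less where a joint would pass 70% of its speed; a pose out of reach is approached as far as the arm can. A call is refused whole if a number of a shift passes 0.05 or a number of a turn 8.59, either way. A call with a gripper value outside its range is refused whole. The fingers move at their own pace and stop on an object; the grip force is fixed at half the most. Time passes only in rows, so rows that do not move let the fingers close. It gives the time, the measured TCP pose, the force and the opening at its end, in the units of the state.
- env.state(): the state, without advancing time (a new reading comes with each control period).
- env.read_camera(name): name is "scene" or "side" or "wrist"; returns the picture (400x640x3 uint8, red, green, blue); there is no depth.
- env.camera_info(name): a dict with "camera_matrix" (3x3 intrinsics, pixels), "R" (3x3) and "t" (3): a world point X has camera coordinates R X + t; the wrist camera has in their place "mount" (4x4, takes a point from camera to tool coordinates, whose origin is the TCP and whose axes are the tool frame's). Camera axes: x right, y down, z forward; pixel columns grow to the right and rows downward; lengths in mm; the calibration is good to about 2 mm. The wrist camera is an equidistant fisheye: a pixel r from the principal point sees the ray r / f radians off the axis. A picture is of the moment at which its call begins: read the wrist's pose just before it. camera_info takes no time and is no camera call.
- env.job_done(): hands the job in, once; it reports no verdict.
The state is a dict: "t": time; "joints": joint angles; "qvel": joint speeds; "tau": joint torques, N m; "eef_pos": TCP position; "tcp_rot": TCP orientation; "ft_force": force on the tool from outside, world axes, zero at the start; "moment": the same for the moment, N m; "opening": opening from 0.0 (shut) to 1.0 (fully open).
Only numpy, scipy, OpenCV 4.12 (cv2) and the standard library are available. Lean on these libraries where they do the work, as an engineer would, in place of code of your own. Each camera call takes 0.05 s, during which the arm holds its last target.

## Task

One of the three blue bearing units on the wooden board is worn, and only its shaft has play. Rock the stub shafts where the units stand, pushing each one away from you first and then pulling it back towards you, as far as it gives, to feel which one is loose; then lay that unit with its flange flat on the sloped red reject tray, shaft up, and let go. Leave the two sound units standing in their nests and do not shove the other things on the bench.

Things in the scene. Friction and masses are not known exactly. Their poses are not given: they have to be found in the camera images.
- board: wooden inspection board, 130 x 275 x 8 mm, fixed; origin at the centre of its underside, on the bench; its y axis runs along the row of three nests, x away from the robot
- tray: red reject tray, a plate 150 mm (x) by 110 mm (y), sloped 30 degrees, fixed; the origin is the centre of its upper surface, 62 mm above the bench, z is the normal of the surface, x points up the slope (away from the robot), so the low edge faces the robot. A stop lip 14 mm high stands along the low edge (inner face at x = -70 mm) and 8 mm rims along the sides (inner faces at y = +-51 mm); the high edge is open
- unit_a: blue bearing unit that starts in the left (+y) nest, loose, about 0.64 kg with shaft: flange 104 (x) by 60 (y) mm, 10 mm thick, round housing 58 mm in diameter up to 35 mm height; origin at the centre of the flange's underside, z up through the shaft. All look alike; the worn one changes from start to start. If sound, it begins to tip as a whole at about 5 N sideways at mid-shaft
- shaft_a: steel stub shaft of unit_a, 18 mm diameter, gripped 42 to 98 mm above the flange's underside; origin at its pivot in the bearing, 18 mm above that underside, z along the shaft. If sound it yields under 0.03 rad; if worn it leans freely 0.12 rad to every side, under 1 N at mid-shaft (a seal centres it weakly), then meets a hard stop; on a slope it sags to that stop
- top_a (a point): centre of the top end of shaft_a, 82 mm above its pivot, 100 mm above the flange's underside; moves about 10 mm to each side if worn
- nest_a (a point): centre of the left (+y) nest, on the board's upper surface (8 mm above the bench); aluminium strips 5 mm high, with 1.5 to 4 mm clearance round the flange; where unit_a's origin starts and, if sound, stays
- unit_b: blue bearing unit that starts in the middle nest, loose, about 0.64 kg with shaft: flange 104 (x) by 60 (y) mm, 10 mm thick, round housing 58 mm in diameter up to 35 mm height; origin at the centre of the flange's underside, z up through the shaft. All look alike; the worn one changes from start to start. If sound, it begins to tip as a whole at about 5 N sideways at mid-shaft
- shaft_b: steel stub shaft of unit_b, 18 mm diameter, gripped 42 to 98 mm above the flange's underside; origin at its pivot in the bearing, 18 mm above that underside, z along the shaft. If sound it yields under 0.03 rad; if worn it leans freely 0.12 rad to every side, under 1 N at mid-shaft (a seal centres it weakly), then meets a hard stop; on a slope it sags to that stop
- top_b (a point): centre of the top end of shaft_b, 82 mm above its pivot, 100 mm above the flange's underside; moves about 10 mm to each side if worn
- nest_b (a point): centre of the middle nest, on the board's upper surface (8 mm above the bench); aluminium strips 5 mm high, with 1.5 to 4 mm clearance round the flange; where unit_b's origin starts and, if sound, stays
- unit_c: blue bearing unit that starts in the right (-y) nest, loose, about 0.64 kg with shaft: flange 104 (x) by 60 (y) mm, 10 mm thick, round housing 58 mm in diameter up to 35 mm height; origin at the centre of the flange's underside, z up through the shaft. All look alike; the worn one changes from start to start. If sound, it begins to tip as a whole at about 5 N sideways at mid-shaft
- shaft_c: steel stub shaft of unit_c, 18 mm diameter, gripped 42 to 98 mm above the flange's underside; origin at its pivot in the bearing, 18 mm above that underside, z along the shaft. If sound it yields under 0.03 rad; if worn it leans freely 0.12 rad to every side, under 1 N at mid-shaft (a seal centres it weakly), then meets a hard stop; on a slope it sags to that stop
- top_c (a point): centre of the top end of shaft_c, 82 mm above its pivot, 100 mm above the flange's underside; moves about 10 mm to each side if worn
- nest_c (a point): centre of the right (-y) nest, on the board's upper surface (8 mm above the bench); aluminium strips 5 mm high, with 1.5 to 4 mm clearance round the flange; where unit_c's origin starts and, if sound, stays
- wrench_19: bystander: open-ended wrench, 228 x 41 x 7 mm, lying flat; origin at the centre of its underside
- long_bolt: bystander: longer steel bolt, 66 x 19 x 20 mm with its nut, lying; origin at the centre of its underside
- fat_bolt: bystander: thick steel bolt, 53 x 23 x 24 mm with its nut, lying; origin at the centre of its underside

How it is judged (in metres and radians):
On the way, in this order (a step that is already met when the one before it is completed fails the run):
1. the worn unit's shaft is pushed over away from the robot (more than 4.5 mm at its top) while the unit stands in its nest ((((distance between unit_a and nest_a below 0.01 m and angle between unit_a's own z axis and vertical below 0.06 rad) and x of top_a in the frame of unit_a above 0.0045 m) or ((distance between unit_b and nest_b below 0.01 m and angle between unit_b's own z axis and vertical below 0.06 rad) and x of top_b in the frame of unit_b above 0.0045 m) or ((distance between unit_c and nest_c below 0.01 m and angle between unit_c's own z axis and vertical below 0.06 rad) and x of top_c in the frame of unit_c above 0.0045 m))), for 0.05 s.
2. the worn unit's shaft is pulled over towards the robot (more than 4.5 mm at its top) while the unit stands in its nest ((((distance between unit_a and nest_a below 0.01 m and angle between unit_a's own z axis and vertical below 0.06 rad) and x of top_a in the frame of unit_a below -0.0045 m) or ((distance between unit_b and nest_b below 0.01 m and angle between unit_b's own z axis and vertical below 0.06 rad) and x of top_b in the frame of unit_b below -0.0045 m) or ((distance between unit_c and nest_c below 0.01 m and angle between unit_c's own z axis and vertical below 0.06 rad) and x of top_c in the frame of unit_c below -0.0045 m))), for 0.05 s.
At the end, for the whole second after the job is handed in: The worn unit (its shaft sagging more than 0.05 rad) lies at rest with its flange flat on the sloped tray, within 0.1 rad of the surface, its centre within 40 mm along and 35 mm across the tray's centre, shaft up; the two sound units stand upright in their nests, within 10 mm of where they started (((x of unit_a in the frame of tray between -0.04 and 0.04 m and y of unit_a in the frame of tray between -0.035 and 0.035 m and z of unit_a in the frame of tray between -0.004 and 0.008 m and angle between the z axis of unit_a and the z axis of tray, either way round below 0.1 rad and angle between unit_a's own z axis and vertical below 0.8 rad and angle between the z axis of unit_a and the z axis of shaft_a, either way round above 0.05 rad and linear speed of unit_a below 0.02 m/s and (distance between unit_b and nest_b below 0.01 m and angle between unit_b's own z axis and vertical below 0.06 rad) and (distance between unit_c and nest_c below 0.01 m and angle between unit_c's own z axis and vertical below 0.06 rad)) or (x of unit_b in the frame of tray between -0.04 and 0.04 m and y of unit_b in the frame of tray between -0.035 and 0.035 m and z of unit_b in the frame of tray between -0.004 and 0.008 m and angle between the z axis of unit_b and the z axis of tray, either way round below 0.1 rad and angle between unit_b's own z axis and vertical below 0.8 rad and angle between the z axis of unit_b and the z axis of shaft_b, either way round above 0.05 rad and linear speed of unit_b below 0.02 m/s and (distance between unit_a and nest_a below 0.01 m and angle between unit_a's own z axis and vertical below 0.06 rad) and (distance between unit_c and nest_c below 0.01 m and angle between unit_c's own z axis and vertical below 0.06 rad)) or (x of unit_c in the frame of tray between -0.04 and 0.04 m and y of unit_c in the frame of tray between -0.035 and 0.035 m and z of unit_c in the frame of tray between -0.004 and 0.008 m and angle between the z axis of unit_c and the z axis of tray, either way round below 0.1 rad and angle between unit_c's own z axis and vertical below 0.8 rad and angle between the z axis of unit_c and the z axis of shaft_c, either way round above 0.05 rad and linear speed of unit_c below 0.02 m/s and (distance between unit_a and nest_a below 0.01 m and angle between unit_a's own z axis and vertical below 0.06 rad) and (distance between unit_b and nest_b below 0.01 m and angle between unit_b's own z axis and vertical below 0.06 rad)))); the robot touches nothing.
It fails at once if the open-ended wrench is moved by more than 30 mm (distance of wrench_19 from where it was at the start of the episode above 0.03 m).
It fails at once if the longer steel bolt is moved by more than 30 mm (distance of long_bolt from where it was at the start of the episode above 0.03 m).
It fails at once if the thick steel bolt is moved by more than 30 mm (distance of fat_bolt from where it was at the start of the episode above 0.03 m).
It also fails if it takes over 64 s, if anything falls off the work surface, if the arm or the gripper's body presses on something with over 40 N, if the wrist force passes 120 N, or if a joint passes its speed limit or range.

## Working session

There is one attempt and no reset: what is moved stays moved. The work goes in short steps, Python scripts to look and compute and a tool call to move; the robot and the scene stay as the last step left them, time stands still between calls to the robot, and variables do not carry over. Pictures are saved under pics/ and viewed, and the job is handed in when it is done.

Besides the shell and the picture viewer there is one more tool, called after "Emit:" as a command line: name --argument value ..., lists and objects as JSON in quotes. jog_arm: Moves the arm, as the interface text tells. Its arguments: {"type":"object","properties":{"series":{"type":"array"}},"required":["series"]}

```bash
ls; mkdir -p pics
python3 - <<'E'
from cell import env
import cv2
for n in ["scene","side","wrist"]:
    s=env.state()
    im=env.read_camera(n); cv2.imwrite(f"pics/{n}0.png",im[:,:,::-1])
    i=env.camera_info(n); print(n,i)
print(s)
E
```

```text
pics
scene {'camera_matrix': array([[455.37145082,   0.        , 326.39192558],
       [  0.        , 455.37145082, 199.85643381],
       [  0.        ,   0.        ,   1.        ]]), 'R': array([[-0.81440345, -0.58018758,  0.0113753 ],
       [-0.40482464,  0.55398525, -0.72747327],
       [ 0.41576921, -0.59706174, -0.68604172]]), 't': array([441.50428259, 260.23049888, 879.96776839])}
side {'camera_matrix': array([[391.82667153,   0.        , 320.36369571],
       [  0.        , 391.82667153, 198.45368063],
       [  0.        ,   0.        ,   1.        ]]), 'R': array([[-0.81056911, -0.58518583,  0.02313583],
       [-0.26048945,  0.32487137, -0.90917756],
       [ 0.52452165, -0.74297789, -0.41576543]]), 't': array([431.13363427, 194.92177616, 752.46937371])}
wrist {'camera_matrix': array([[309.70691629,   0.        , 321.09014522],
       [  0.        , 309.70691629, 196.74828789],
       [  0.        ,   0.        ,   1.        ]]), 'mount': array([[ 9.99999572e-01, -7.57642242e-04, -5.31021826e-04,
        -1.43209166e-02],
       [ 3.07760659e-04, -2.68869897e-01,  9.631764
[... 159 characters left out ...]
,  0.00000000e+00,
         1.00000000e+00]])}
{'t': 0.1, 'joints': array([-1.05558520e-01,  4.91464871e-01,  1.55941498e+00, -5.58938942e-06,
        1.09167783e+00, -1.05608469e-01]), 'qvel': array([ 0.00055489, -0.00258224,  0.00025521,  0.00049074,  0.00032339,
        0.0012405 ]), 'tau': array([ 2.47082615e-03, -6.13621187e+01, -2.58604574e+01,  6.93451893e-02,
        4.70101309e-02, -2.07912552e-05]), 'eef_pos': array([6.24751088e+02, 7.35289355e-02, 1.86832452e+02]), 'tcp_rot': array([-1.57069953e+00,  9.60176901e-04,  5.25745400e-05]), 'ft_force': array([-0.26482914, -0.08255109, -0.21274563]), 'moment': array([ 0.03279464, -0.00492916,  0.03563077]), 'opening': 1.0009074294236098}
```

View pics/scene0.png

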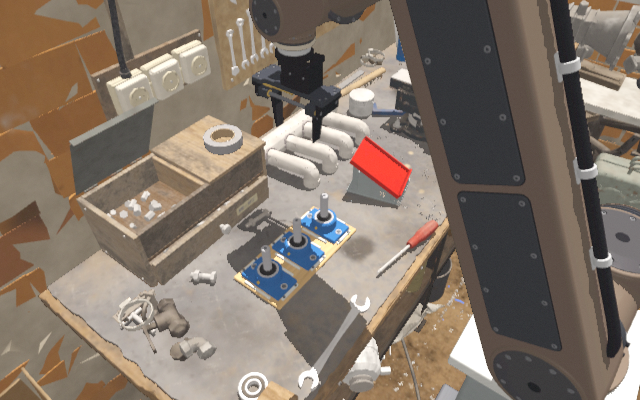

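View pics/side0.png

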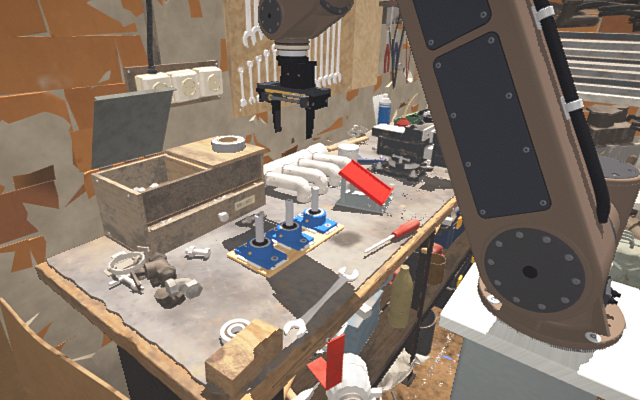

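View pics/wrist0.png

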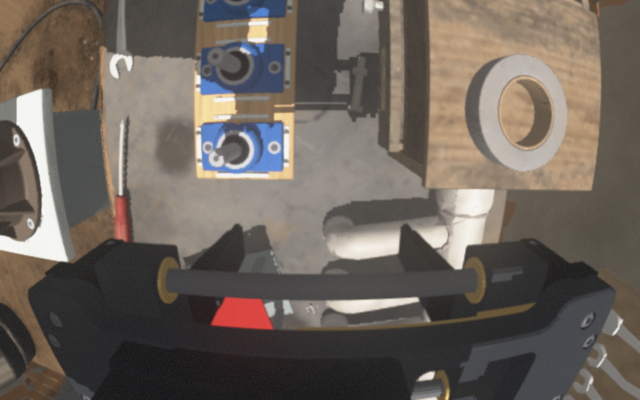

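```bash
cat > h.py <<'E'
import numpy as np, cv2
from scipy.spatial.transform import Rotation as Ro
from cell import env
def wray(uv,s):
    i=env.camera_info("wrist"); K=i["camera_matrix"]; M=i["mount"]
    d=(np.array(uv,float)-K[:2,2])/K[0,0]; r=np.linalg.norm(d)
    c=np.array([*(d/r*np.sin(r)),np.cos(r)]) if r>1e-9 else np.array([0,0,1.])
    R=Ro.from_euler("xyz",s["tcp_rot"]).as_matrix()
    o=R@M[:3,3]+s["eef_pos"]; return o,R@M[:3,:3]@c
def ray(n,uv,s=None):
    if n=="wrist": return wray(uv,s)
    i=env.camera_info(n); K=i["camera_matrix"]
    c=np.linalg.inv(K)@np.array([*uv,1.]); return -i["R"].T@i["t"], i["R"].T@c/np.linalg.norm(c)
def plane(n,uv,z,s=None):
    o,d=ray(n,uv,s); return o+d*(z-o[2])/d[2]
def tri(rays):
    A=np.zeros((3,3));b=np.zeros(3)
    for o,d in rays:
        P=np.eye(3)-np.outer(d,d);A+=P;b+=P@o
    X=np.linalg.solve(A,b); return X,[np.linalg.norm((np.eye(3)-np.outer(d,d))@(X-o)) for o,d in rays]
def proj(n,X,s=None):
    if n!="wrist":
        i=env.camera_info(n); c=i["R"]@X+i["t"]; p=i["camera_matrix"]@c; return p[:2]/p[2]
    i=env.camera_info("wrist"); K=i["camera_matrix"]; M=i["mount"]
    R=Ro.from_euler("xyz",s["tcp_rot"]).as_matrix()
    c=M[:3,:3].T@(R.T@(np.array(X)-s["eef_pos"])-M[:3,3]); th=np.arctan2(np.hypot(c[0],c[1]),c[2]); u=c[:2]/np.hypot(c[0],c[1])
    return K[:2,2]+K[0,0]*th*u
def grab(name):
    s=env.state(); im=env.read_camera("wrist")[:,:,::-1].copy(); cv2.imwrite(f"pics/{name}.png",im); np.save(f"pics/{name}.npy",np.array([s["eef_pos"],s["tcp_rot"]])); return im,s
def load(name):
    im=cv2.imread(f"pics/{name}.png"); a=np.load(f"pics/{name}.npy"); return im,dict(eef_pos=a[0],tcp_rot=a[1])
def comps(im,lo,hi,mn=40):
    m=cv2.inRange(cv2.cvtColor(im,cv2.COLOR_BGR2HSV),lo,hi)
    n,l,st,c=cv2.connectedComponentsWithStats(m)
    return m,l,[(k,st[k],c[k]) for k in range(1,n) if st[k,4]>=mn]
E
python3 - <<'E'
from h import *
s=dict(eef_pos=np.array([624.75,.07,186.8]),tcp_rot=np.array([-1.5707,.00096,.00005]))
np.save("pics/wrist0.npy",np.array([s["eef_pos"],s["tcp_rot"]]))
for n in ["scene","side","wrist"]:
    im=cv2.imread(f"pics/{n}0.png")
    for nm,lo,hi,z in [("blue",(100,120,60),(125,255,255),18),("red",(0,180,120),(8,255,255),62)]:
        for k,st,c in comps(im,lo,hi,80)[2]: print(n,nm,st,c.round(1),plane(n,c,z,s).round(0))
for n,x0,y0,w,h in [("scene",225,180,140,130),("wrist",100,0,300,200),("side",215,150,200,130)]:
    im=cv2.imread(f"pics/{n}0.png")[y0:y0+h,x0:x0+w]; f=min(800//w,600//h)
    cv2.imwrite(f"pics/{n}0z.png",cv2.resize(im,None,fx=f,fy=f,interpolation=cv2.INTER_CUBIC)); print(n,f)
E
```

```text
scene blue [301 209  47  34 605] [324.7 227.1] [515.  44.  18.]
scene blue [273 232  51  38 704] [298.7 252.3] [517. 140.  18.]
scene blue [242 258  54  42 798] [269.9 280.6] [519. 235.  18.]
scene red [ 350  137   61   61 1775] [380.8 167.1] [ 498. -173.   62.]
side blue [378 107  12  17 155] [383.5 115.1] [  955. -1168.    18.]
side blue [ 266  211   71   39 1008] [300.8 230.3] [518. 101.  18.]
side blue [235 239  51  31 680] [260.9 254.6] [519. 237.  18.]
side red [339 160  54  46 999] [365.9 182.2] [ 497. -171.   62.]
side red [326 336  18  53 541] [334.2 361.5] [210. 417.  62.]
wrist blue [205   0  28  20 327] [216.3  10.1] [497. 211.  18.]
wrist blue [246   0  34  17 285] [260.3  10. ] [552. 205.  18.]
wrist blue [240  43  18  13  95] [250.1  48.9] [541. 155.  18.]
wrist blue [201  78  32  16 270] [211.5  87.3] [492. 112.  18.]
wrist blue [202 124  22  24 327] [211.8 132.4] [491.  56.  18.]
wrist blue [ 203  124   79   48 1200] [259.5 150.5] [550.  32.  18.]
wrist red [213 309  20  17  88] [221.6 318.9] [ 491. -184.   62.]
scene 4
wrist 2
side 4
```

Emit:
jog_arm --series '[{"dx": -0.02,"dy": 0.038},{"dx": -0.02,"dy": 0.038},{"dx": -0.02,"dy": 0.038},{"dx": -0.02,"dy": 0.038},{"dx": -0.02,"dy": 0.038},{"gripper": 0.35},{"gripper": 0.35}]'

```text
$.series[0]: bad value
```

Run:
```python
from h import *
im,s=grab("w1"); print(s["eef_pos"],s["tcp_rot"],s["opening"],s["t"],s["ft_force"])
```

```text
[6.24804893e+02 4.32031543e-02 1.86904713e+02] [-1.57071839e+00  8.18717512e-04 -2.97267501e-05] 1.001483015302601 0.15 [-0.07944699  0.10026782  0.21200161]
```

View pics/w1.png

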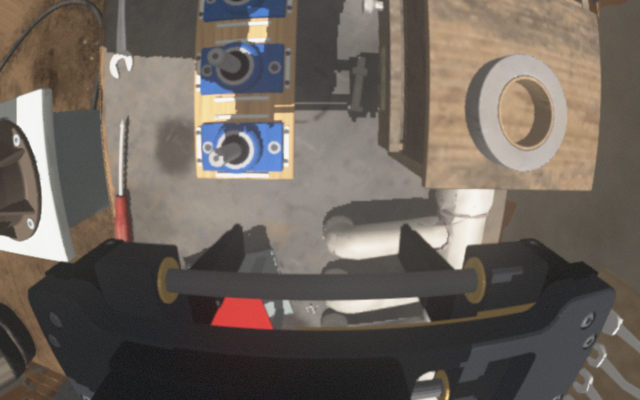

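View pics/scene0z.png

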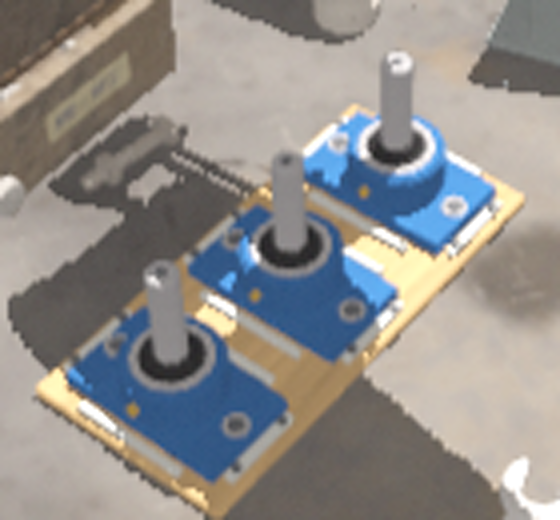

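The wrist picture matches the first one: unit_c is at about (235,150), unit_b at (230,67), and unit_a is cut off at the top edge. The scene zoom shows three upright shafts. The move was refused, so I'll send it again with full rows.

Emit:
jog_arm --series '[{"dx": -0.02,"dy": 0.038,"dz": 0.0,"rx": 0,"ry": 0,"rz": 0,"gripper": 0.35},{"dx": -0.02,"dy": 0.038,"dz": 0.0,"rx": 0,"ry": 0,"rz": 0,"gripper": 0.35},{"dx": -0.02,"dy": 0.038,"dz": 0.0,"rx": 0,"ry": 0,"rz": 0,"gripper": 0.35},{"dx": -0.02,"dy": 0.038,"dz": 0.0,"rx": 0,"ry": 0,"rz": 0,"gripper": 0.35},{"dx": -0.02,"dy": 0.038,"dz": 0.0,"rx": 0,"ry": 0,"rz": 0,"gripper": 0.35},{"dx": 0,"dy": 0,"dz": 0,"rx": 0,"ry": 0,"rz": 0,"gripper": 0.35},{"dx": 0,"dy": 0,"dz": 0,"rx": 0,"ry": 0,"rz": 0,"gripper": 0.35}]'

```text
t: 0.9
eef_pos: [524.7, 190.7, 187.5]
tcp_rot: [-1.571, -0.0, 0.002]
ft_force: [-0.8, -0.3, -0.6]
opening: 0.467
```

Run:
```python
from h import *
im,s=grab("w2"); print(s["eef_pos"],s["tcp_rot"],s["opening"],s["t"],s["ft_force"])
```

```text
[524.74655489 190.72222683 187.45592481] [-1.57089125e+00 -3.03236110e-04  1.97477076e-03] 0.4667620376111468 0.9 [-0.81290404 -0.30439313 -0.58499202]
```

View pics/w2.png

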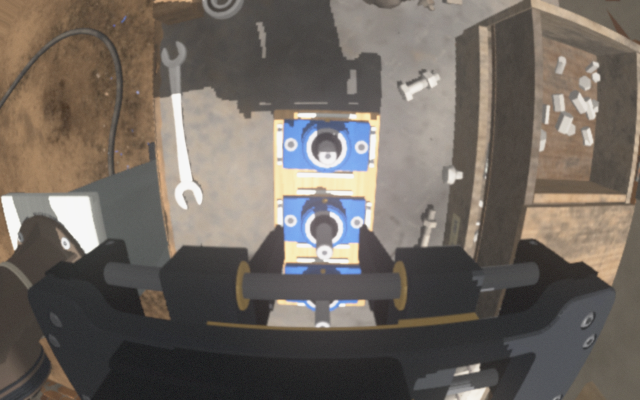

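The picture shows all three units: a at (327,147), b at (323,222) and c at (323,285), partly behind the gripper. The wrench is at (180,125) and the bolts at (420,82) and (430,225). All of them are clear of the row.

Run:
```python
from h import *
im,s=load("w2")
cv2.imwrite("pics/w2z.png",cv2.resize(im[95:345,225:425],None,fx=3,fy=2.4,interpolation=cv2.INTER_CUBIC)[:600])
z=cv2.resize(im[95:295,240:410],None,fx=3,fy=3,interpolation=cv2.INTER_CUBIC); cv2.imwrite("pics/w2z.png",z)
im0=cv2.imread("pics/w1.png"); z=cv2.resize(im0[100:200,180:310],None,fx=6,fy=6,interpolation=cv2.INTER_CUBIC); cv2.imwrite("pics/w1z.png",z)
m,l,cs=comps(im,(8,60,120),(25,255,255),200)
for k,st,c in cs: print("wood",st,c)
for k,st,c in comps(im,(100,120,60),(125,255,255),100)[2]: print(st,c,plane("wrist",c,18,s).round(1))
```

```text
wood [   0    0   70   96 3654] [24.50355774 32.32703886]
wood [579  16  31  22 230] [595.2         26.71304348]
wood [ 59  38  35  47 505] [74.05742574 60.47128713]
wood [ 535   38   62  143 4828] [565.60956918 116.57829329]
wood [ 114   43   62  215 3318] [147.11663653 135.94996986]
wood [   0   51  109  146 8230] [ 42.82940462 144.01020656]
wood [ 273  110  107  122 2052] [324.37183236 158.77095517]
wood [476 118  11  44 306] [481.11764706 139.70915033]
wood [ 532  188   96   17 1006] [576.34691849 198.03280318]
wood [  0 198  14  66 474] [  4.24894515 238.70464135]
wood [ 520  205  115   81 5687] [582.3247758  233.90029893]
wood [282 242  35  27 287] [295.58188153 254.41114983]
wood [331 244  29  21 229] [350.43231441 255.19213974]
wood [ 40 338  34  52 421] [ 55.83610451 367.82660333]
[284 120  33  45 595] [296.62184874 138.12436975] [495.6 236.5  18. ]
[340 122  29  42 561] [355.84848485 136.57397504] [565.7 238.5  18. ]
[284 227  24  14 183] [293.30601093 234.49726776] [489.1 114.3  18. ]
[340 230  19  12 136] [350.33088235 236.29411765] [562.2 111.9  18. ]
[286 267  21   7 130] [295.16923077 269.74615385] [489.9  62.6  18. ]
[336 268  25   6 124] [348.58064516 270.43548387] [561.7  61.6  18. ]
```

View pics/w2z.png

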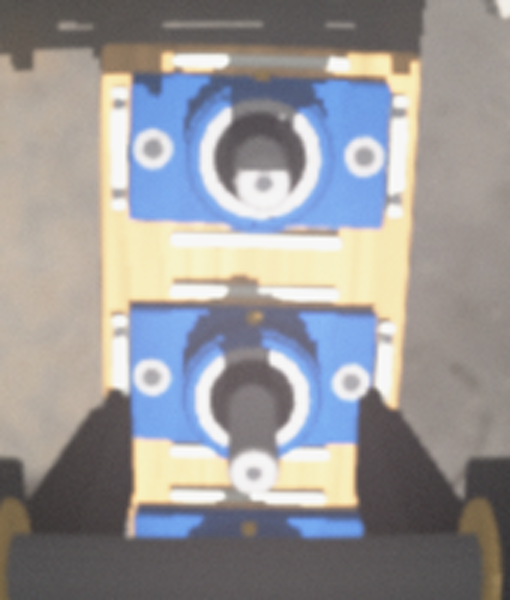

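View pics/w1z.png

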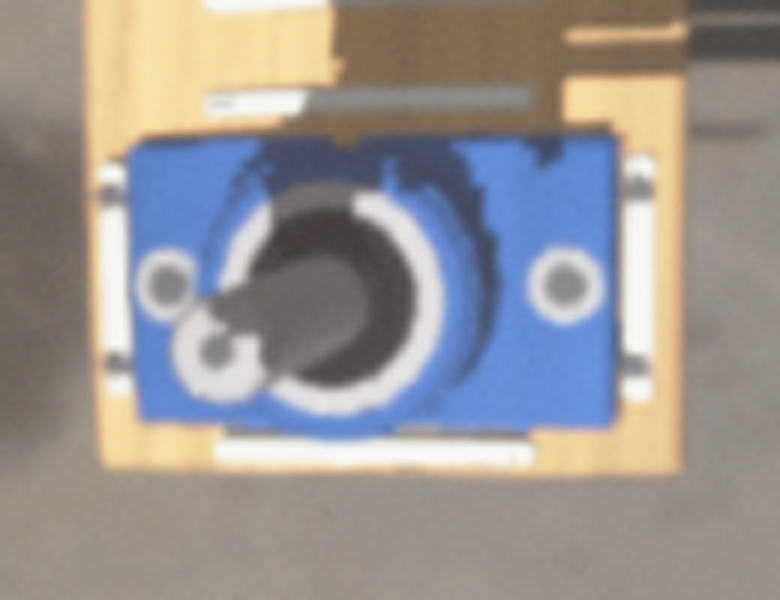

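Run:
```python
from h import *
im,s=load("w2"); _,s1=load("w1")
Z=lambda u,v:(u/3+240-.33,v/3+95-.33)
Y=lambda u,v:(u/6+180-.4,v/6+100-.4)
for n,l,r,t,f,ss in [("a",(152,149),(364,157),(263,184),Z,s),("b",(151,377),(351,382),(253,473),Z,s),("c",(165,285),(565,286),(218,350),Y,s1)]:
    L=plane("wrist",f(*l),18,ss);R=plane("wrist",f(*r),18,ss);T=plane("wrist",f(*t),108,ss)
    print(n,L.round(1),R.round(1),"mid",((L+R)/2).round(1),"span",np.linalg.norm(L-R).round(1),"yaw",np.degrees(np.arctan2(R[1]-L[1],R[0]-L[0])).round(1),"top",T.round(1))
for k,cor in [("c-nearleft",(105,467)),("c-right",(683,475))]:
    print(k,plane("wrist",Y(*cor),8,s1).round(1))
for n,c in [("scene",[(397,60),(288,158),(160,270)])]:
    for u,v in c: print("scene top",plane(n,(u/4+225,v/4+180),108).round(1))
```

```text
a [488.1 229.1  18. ] [572.1 226.1  18. ] mid [530.1 227.6  18. ] span 84.1 yaw -2.0 top [530.2 227.7 108. ]
b [485.5 133.6  18. ] [569.7 131.4  18. ] mid [527.6 132.5  18. ] span 84.2 yaw -1.5 top [527.5 132.8 108. ]
c [483.4  38.   18. ] [568.1  35.3  18. ] mid [525.7  36.7  18. ] span 84.7 yaw -1.8 top [526.5  36.8 108. ]
c-nearleft [462.1  -2.4   8. ]
c-right [590.1  -5.5   8. ]
scene top [524.   35.7 108. ]
scene top [526.  130.1 108. ]
scene top [529.3 227.  108. ]
```

Emit:
jog_arm --series '[{"dx": 0.0055,"dy": 0.037,"dz": 0,"rx": 0,"ry": 0,"rz": 0,"gripper": 0.4},{"dx": 0,"dy": 0,"dz": 0,"rx": 0,"ry": 0,"rz": 0,"gripper": 0.4},{"dx": 0,"dy": 0,"dz": -0.025,"rx": 0,"ry": 0,"rz": 0,"gripper": 0.4},{"dx": 0,"dy": 0,"dz": -0.025,"rx": 0,"ry": 0,"rz": 0,"gripper": 0.4},{"dx": 0,"dy": 0,"dz": -0.025,"rx": 0,"ry": 0,"rz": 0,"gripper": 0.4},{"dx": 0,"dy": 0,"dz": -0.025,"rx": 0,"ry": 0,"rz": 0,"gripper": 0.4},{"dx": 0,"dy": 0,"dz": 0,"rx": 0,"ry": 0,"rz": 0,"gripper": 0.4},{"dx": 0,"dy": 0,"dz": 0,"rx": 0,"ry": 0,"rz": 0,"gripper": 0.4}]'

```text
t: 1.75
eef_pos: [531.0, 226.1, 87.6]
tcp_rot: [-1.571, 0.0, -0.001]
ft_force: [-0.1, -1.4, 0.7]
opening: 0.401
```

Run:
```python
from h import *
im,s=grab("w3"); print(s["eef_pos"],s["opening"],s["t"],s["ft_force"])
for n in ["scene","side"]: cv2.imwrite(f"pics/{n}3.png",cv2.resize(env.read_camera(n)[150:320,180:420,::-1],None,fx=3,fy=3))
```

```text
[531.02874851 226.12549201  87.61039299] 0.4005220345247437 1.75 [-0.06787344 -1.37754848  0.65391997]
```

View pics/scene3.png

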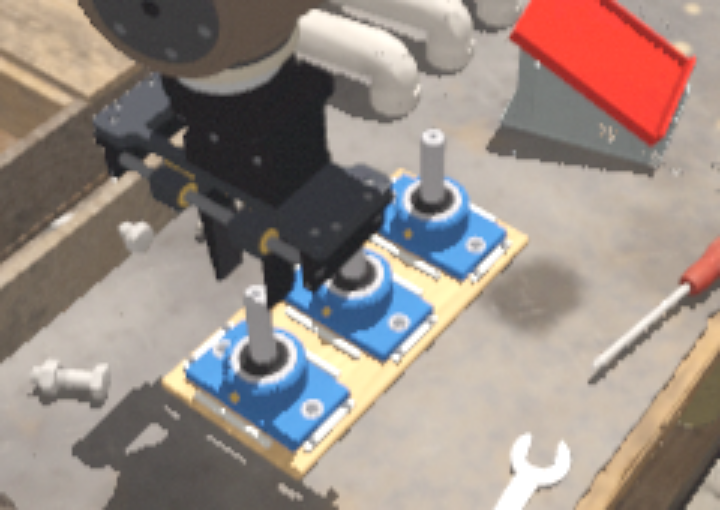

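View pics/w3.png

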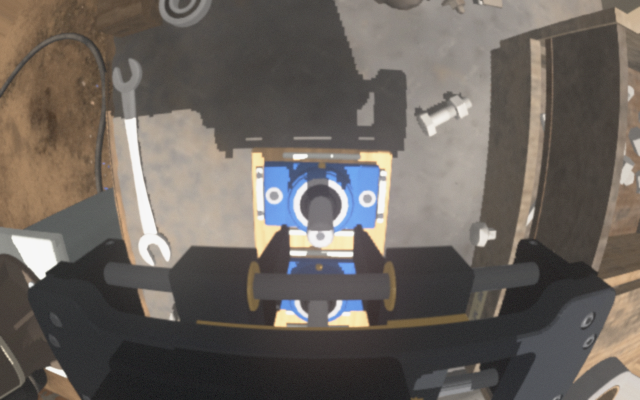

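```bash
python3 - <<'E'
from h import *
im,s=load("w3")
p=s["eef_pos"]
for X in [p,p+[-19,0,-11],p+[19,0,-11],p+[-19,0,30],[530.2,227.7,108],[530.2,227.7,18]]:
    X=np.array(X); a=proj("scene",X); print(X.round(0),"wrist",proj("wrist",X,s).round(1),"scene crop",((a-[180,150])*3).round(0))
E
python3 - <<'E'
import cv2
im=cv2.imread('pics/w3.png'); cv2.imwrite('pics/w3z.png',cv2.resize(im[140:340,220:420],None,fx=3,fy=3,interpolation=cv2.INTER_CUBIC))
E
```

```text
[531. 226.  88.] wrist [321.3 226.7] scene crop [256. 311.]
[512. 226.  77.] wrist [294.7 221.1] scene crop [279. 334.]
[550. 226.  77.] wrist [347.9 221.1] scene crop [236. 308.]
[512. 226. 118.] wrist [289.2 244.9] scene crop [275. 294.]
[530. 228. 108.] wrist [319.9 236.3] scene crop [253. 293.]
[530. 228.  18.] wrist [320.4 196.9] scene crop [264. 377.]
```

View pics/w3z.png

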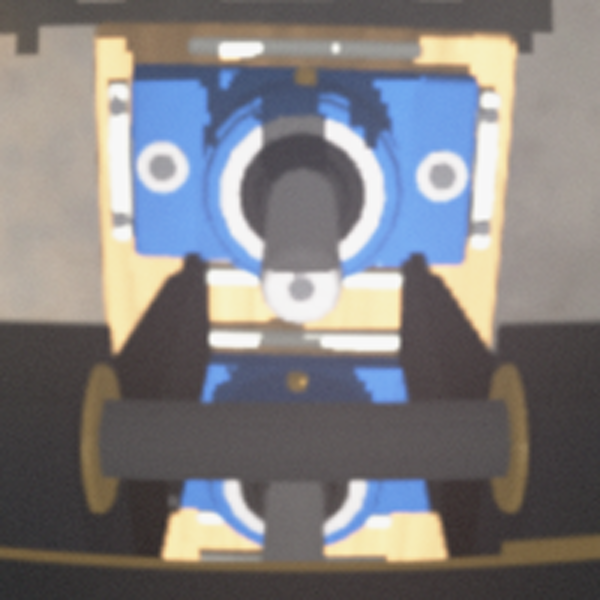

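Run:
```python
from h import *
_,s=load("w1")
p=s["eef_pos"]
for n in ["scene","side","wrist"]:
  for X in [p+[-47.5,0,-11],p+[-59.5,0,-11],p+[47.5,0,-11],p+[59.5,0,-11]]: print(n,X.round(0),proj(n,X,s).round(1))
im=cv2.imread("pics/scene0.png"); a=cv2.resize(im[50:170,230:390],None,fx=5,fy=5,interpolation=cv2.INTER_CUBIC);cv2.imwrite("pics/s0t.png",a)
im=cv2.imread("pics/scene3.png"); a=cv2.resize(im[200:370,150:350],None,fx=3.5,fy=3.5,interpolation=cv2.INTER_CUBIC);cv2.imwrite("pics/s3t.png",a)
```

```text
scene [577.   0. 176.] [314.2 153.6]
scene [565.   0. 176.] [318.6 155.6]
scene [672.   0. 176.] [280.8 138.5]
scene [684.   0. 176.] [276.7 136.7]
side [577.   0. 176.] [307.3 152.4]
side [565.   0. 176.] [311.1 153.4]
side [672.   0. 176.] [278.7 145.2]
side [684.   0. 176.] [275.3 144.4]
wrist [577.   0. 176.] [255.7 220.8]
wrist [565.   0. 176.] [239.9 220.6]
wrist [672.   0. 176.] [386.9 220.8]
wrist [684.   0. 176.] [402.8 220.6]
```

View pics/s0t.png

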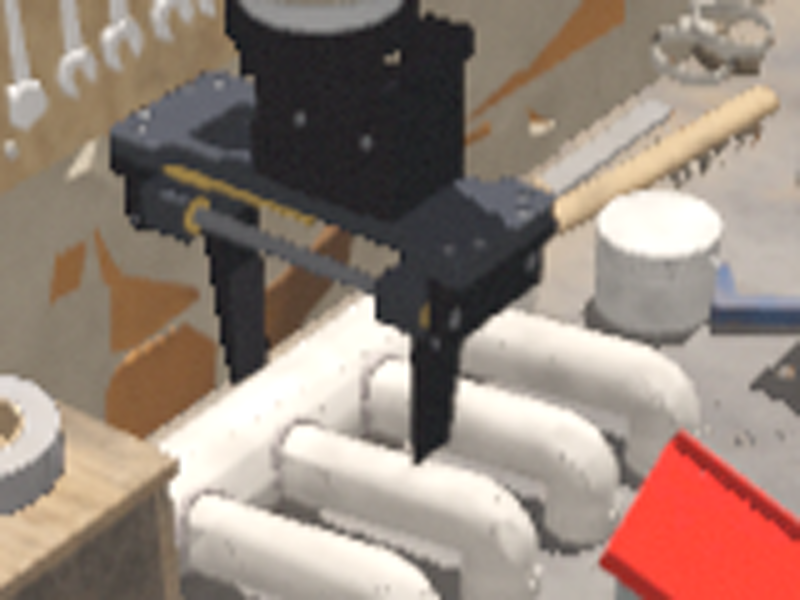

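View pics/s3t.png

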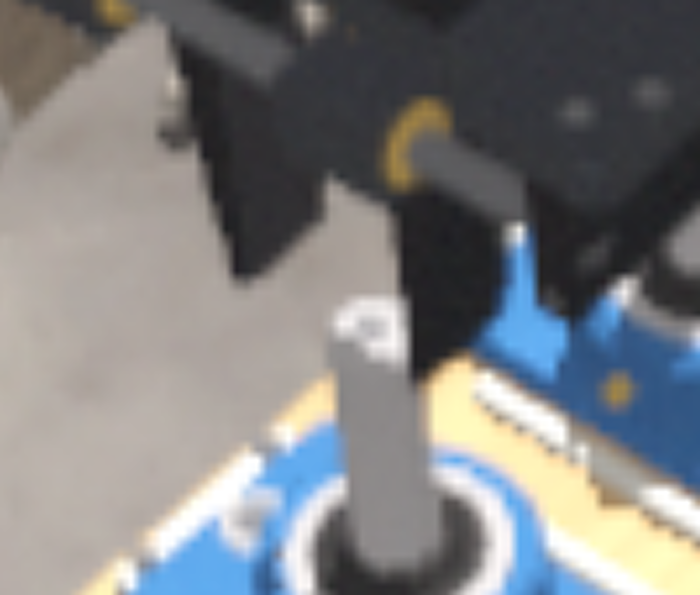

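Run:
```python
import cv2
im=cv2.imread("pics/side0.png"); a=cv2.resize(im[70:170,240:370],None,fx=6,fy=6,interpolation=cv2.INTER_CUBIC);cv2.imwrite("pics/sd0t.png",a)
im=cv2.imread("pics/w1.png"); a=cv2.resize(im[200:330,160:460],None,fx=2.6,fy=2.6,interpolation=cv2.INTER_CUBIC);cv2.imwrite("pics/w1t.png",a)
```

```text
(no output)
```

View pics/sd0t.png

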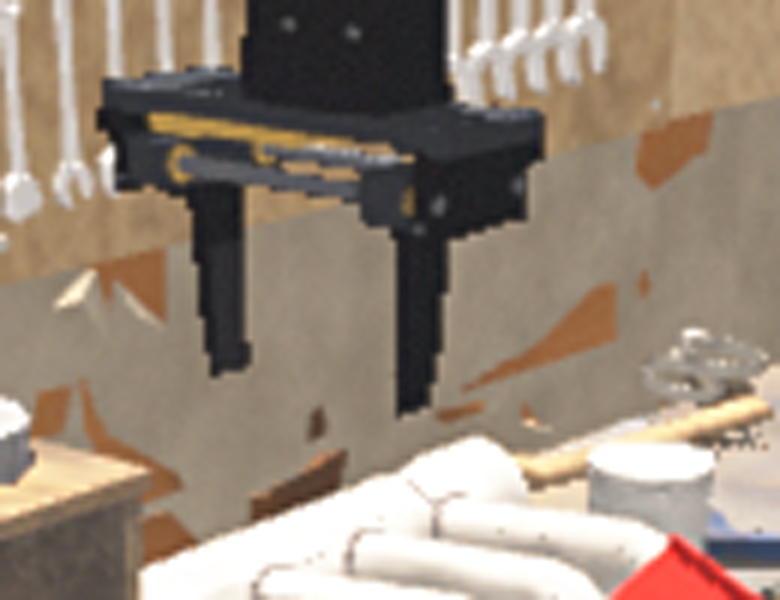

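View pics/w1t.png

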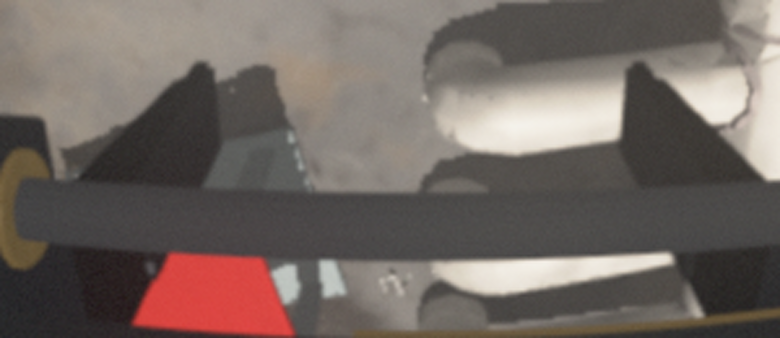

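Run:
```python
from h import *
_,s=load("w1")
r=[ray("scene",(313.5,142)),ray("side",(306.5,139)),ray("wrist",(242,225),s)]
for k in [(0,1),(0,2),(1,2),(0,1,2)]:
    X,e=tri([r[i] for i in k]); print(k,(X-s["eef_pos"]).round(1),np.round(e,1))
```

```text
(0, 1) [-50.5   6.9  25.7] [0.4 0.4]
(0, 2) [-49.5   8.1  24.5] [2.2 2.2]
(1, 2) [-49.4   8.9  25.1] [1.8 1.8]
(0, 1, 2) [-49.9   8.1  25.2] [1.8 1.  2.7]
```

The side zoom puts the right fingertip at about (307,139), and the scene zoom puts it at (314,142). The fingertips triangulate about 25 mm above the reported TCP, where the spec has them 11 mm below it. They therefore still sit just above the shaft top. Going down 28 mm is safe under either reading, so I'll do that and check again.

Emit:
jog_arm --series '[{"dx": 0,"dy": 0.001,"dz": -0.014,"rx": 0,"ry": 0,"rz": 0,"gripper": 0.4},{"dx": 0,"dy": 0,"dz": -0.014,"rx": 0,"ry": 0,"rz": 0,"gripper": 0.4},{"dx": 0,"dy": 0,"dz": 0,"rx": 0,"ry": 0,"rz": 0,"gripper": 0.4}]'

```text
t: 2.2
eef_pos: [529.7, 227.8, 57.8]
tcp_rot: [-1.571, 0.002, 0.0]
ft_force: [-0.1, -0.1, -0.1]
opening: 0.398
```

Run:
```python
from h import *
im,s=grab("w4"); print(s["eef_pos"],s["opening"],s["t"],s["ft_force"])
a=env.read_camera("scene")[200:300,220:330,::-1]; b=env.read_camera("side")[170:270,210:320,::-1]
cv2.imwrite("pics/ss4.png",cv2.resize(np.hstack([a,b]),None,fx=3.6,fy=3.6,interpolation=cv2.INTER_CUBIC))
cv2.imwrite('pics/w4z.png',cv2.resize(im[140:340,220:420],None,fx=3,fy=3,interpolation=cv2.INTER_CUBIC))
```

```text
[529.67681057 227.82044379  57.78394164] 0.3977137746854613 2.2 [-0.13106777 -0.12733368 -0.13912535]
```

View pics/ss4.png

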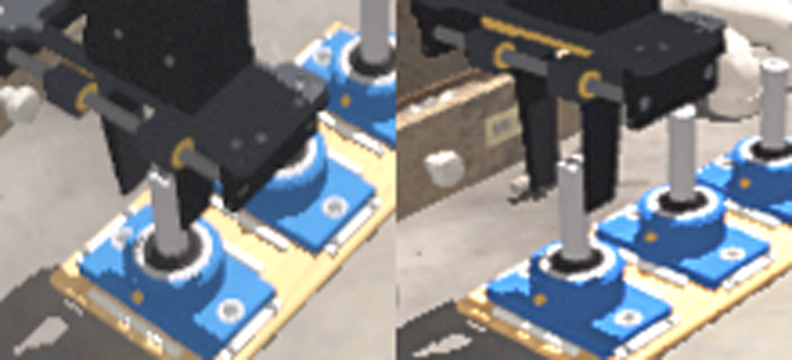

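View pics/w4z.png

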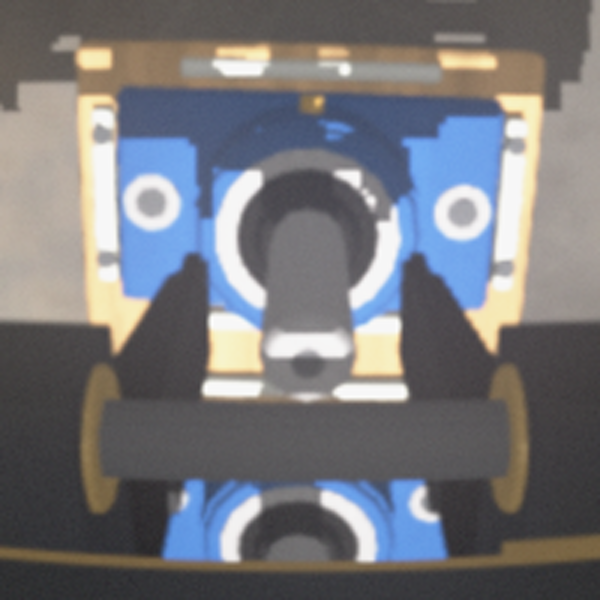

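The pictures show the fingers straddling shaft_a, with its tip at about (307,360) in the wrist zoom. There is roughly 10 mm of free gap on each side. Next I push it away in small steps and watch the force.

Emit:
jog_arm --series '[{"dx": 0.005,"dy": 0,"dz": 0,"rx": 0,"ry": 0,"rz": 0,"gripper": 0.4},{"dx": 0.004,"dy": 0,"dz": 0,"rx": 0,"ry": 0,"rz": 0,"gripper": 0.4},{"dx": 0.001,"dy": 0,"dz": 0,"rx": 0,"ry": 0,"rz": 0,"gripper": 0.4},{"dx": 0.001,"dy": 0,"dz": 0,"rx": 0,"ry": 0,"rz": 0,"gripper": 0.4}]'

```text
t: 2.75
eef_pos: [541.5, 228.0, 59.5]
tcp_rot: [-1.571, 0.0, -0.0]
ft_force: [-2.4, -0.3, 2.2]
opening: 0.397
```

Emit:
jog_arm --series '[{"dx": 0.001,"dy": 0,"dz": 0,"rx": 0,"ry": 0,"rz": 0,"gripper": 0.4},{"dx": 0,"dy": 0,"dz": 0,"rx": 0,"ry": 0,"rz": 0,"gripper": 0.4}]'

```text
t: 2.95
eef_pos: [542.0, 228.0, 59.4]
tcp_rot: [-1.571, 0.001, 0.0]
ft_force: [-4.6, 0.6, 2.9]
opening: 0.399
```

Run:
```python
from h import *
im,s=grab("w5"); print(s["eef_pos"],s["opening"],s["t"],s["ft_force"])
cv2.imwrite('pics/w5z.png',cv2.resize(im[140:340,220:420],None,fx=3,fy=3,interpolation=cv2.INTER_CUBIC))
```

```text
[541.97145118 227.96515515  59.38115577] 0.39863202816312027 2.95 [-4.59680162  0.55777608  2.85662987]
```

View pics/w5z.png

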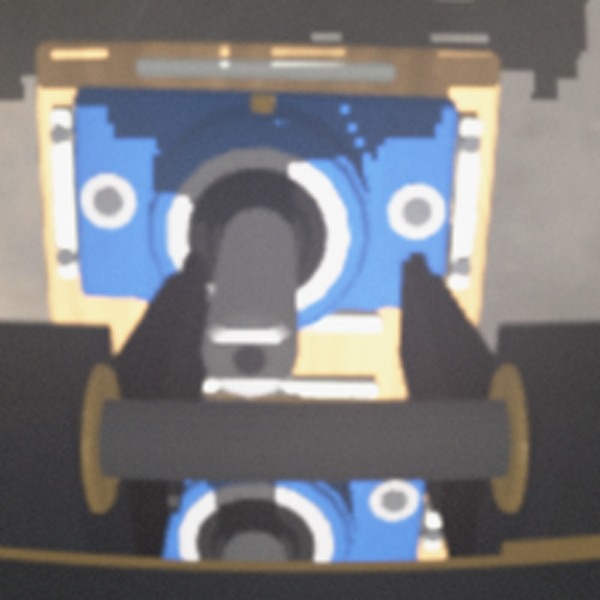

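Shaft_a touches the left finger at about (205,340) and stands straight at 4.6 N, so it feels stiff. Now the pull.

Emit:
jog_arm --series '[{"dx": -0.01,"dy": 0,"dz": 0,"rx": 0,"ry": 0,"rz": 0,"gripper": 0.4},{"dx": -0.009,"dy": 0,"dz": 0,"rx": 0,"ry": 0,"rz": 0,"gripper": 0.4},{"dx": -0.001,"dy": 0,"dz": 0,"rx": 0,"ry": 0,"rz": 0,"gripper": 0.4},{"dx": -0.001,"dy": 0,"dz": 0,"rx": 0,"ry": 0,"rz": 0,"gripper": 0.4}]'

```text
t: 3.4
eef_pos: [521.4, 228.1, 59.5]
tcp_rot: [-1.571, -0.001, 0.0]
ft_force: [0.9, 0.5, -0.5]
opening: 0.399
```

Emit:
jog_arm --series '[{"dx": -0.001,"dy": 0,"dz": 0,"rx": 0,"ry": 0,"rz": 0,"gripper": 0.4},{"dx": 0,"dy": 0,"dz": 0,"rx": 0,"ry": 0,"rz": 0,"gripper": 0.4}]'

```text
t: 3.6
eef_pos: [520.6, 228.0, 59.4]
tcp_rot: [-1.571, -0.0, 0.0]
ft_force: [0.3, -0.5, 0.0]
opening: 0.4
```

Emit:
jog_arm --series '[{"dx": -0.001,"dy": 0,"dz": 0,"rx": 0,"ry": 0,"rz": 0,"gripper": 0.4},{"dx": 0,"dy": 0,"dz": 0,"rx": 0,"ry": 0,"rz": 0,"gripper": 0.4}]'

```text
t: 3.8
eef_pos: [519.6, 228.0, 59.3]
tcp_rot: [-1.571, -0.0, -0.0]
ft_force: [0.7, 0.0, 0.4]
opening: 0.403
```

Emit:
jog_arm --series '[{"dx": -0.001,"dy": 0,"dz": 0,"rx": 0,"ry": 0,"rz": 0,"gripper": 0.4},{"dx": 0,"dy": 0,"dz": 0,"rx": 0,"ry": 0,"rz": 0,"gripper": 0.4}]'

```text
t: 4.0
eef_pos: [518.9, 228.1, 59.5]
tcp_rot: [-1.571, -0.001, 0.0]
ft_force: [1.6, 1.0, -0.1]
opening: 0.401
```

Emit:
jog_arm --series '[{"dx": -0.001,"dy": 0,"dz": 0,"rx": 0,"ry": 0,"rz": 0,"gripper": 0.4},{"dx": 0,"dy": 0,"dz": 0,"rx": 0,"ry": 0,"rz": 0,"gripper": 0.4}]'

```text
t: 4.2
eef_pos: [518.3, 228.1, 59.7]
tcp_rot: [-1.57, -0.002, -0.0]
ft_force: [4.7, 0.5, 1.2]
opening: 0.401
```

Shaft_a is stiff both ways, with contact and free-gap positions of 541 and 519. That makes it sound. On to unit_b.

Emit:
jog_arm --series '[{"dx": 0.0095,"dy": 0,"dz": 0,"rx": 0,"ry": 0,"rz": 0,"gripper": 0.4},{"dx": 0,"dy": 0,"dz": 0.025,"rx": 0,"ry": 0,"rz": 0,"gripper": 0.4},{"dx": 0,"dy": 0,"dz": 0.02,"rx": 0,"ry": 0,"rz": 0,"gripper": 0.4},{"dx": 0,"dy": -0.045,"dz": 0,"rx": 0,"ry": 0,"rz": 0,"gripper": 0.4},{"dx": 0,"dy": -0.045,"dz": 0,"rx": 0,"ry": 0,"rz": 0,"gripper": 0.4},{"dx": 0,"dy": -0.005,"dz": 0,"rx": 0,"ry": 0,"rz": 0,"gripper": 0.4},{"dx": 0,"dy": 0,"dz": 0,"rx": 0,"ry": 0,"rz": 0,"gripper": 0.4},{"dx": 0,"dy": 0,"dz": -0.02,"rx": 0,"ry": 0,"rz": 0,"gripper": 0.4},{"dx": 0,"dy": 0,"dz": -0.025,"rx": 0,"ry": 0,"rz": 0,"gripper": 0.4},{"dx": 0,"dy": 0,"dz": 0,"rx": 0,"ry": 0,"rz": 0,"gripper": 0.4}]'

```text
t: 5.2
eef_pos: [525.5, 133.9, 57.0]
tcp_rot: [-1.571, 0.005, 0.001]
ft_force: [0.1, 0.5, 0.1]
opening: 0.402
```

Emit:
jog_arm --series '[{"dx": 0.005,"dy": 0,"dz": 0,"rx": 0,"ry": 0,"rz": 0,"gripper": 0.4},{"dx": 0.004,"dy": 0,"dz": 0,"rx": 0,"ry": 0,"rz": 0,"gripper": 0.4},{"dx": 0.001,"dy": 0,"dz": 0,"rx": 0,"ry": 0,"rz": 0,"gripper": 0.4},{"dx": 0,"dy": 0,"dz": 0,"rx": 0,"ry": 0,"rz": 0,"gripper": 0.4}]'

```text
t: 5.6
eef_pos: [537.5, 133.2, 60.0]
tcp_rot: [-1.571, -0.001, 0.0]
ft_force: [-0.4, 0.3, -0.5]
opening: 0.399
```

Emit:
jog_arm --series '[{"dx": 0.001,"dy": 0,"dz": 0,"rx": 0,"ry": 0,"rz": 0,"gripper": 0.4},{"dx": 0,"dy": 0,"dz": 0,"rx": 0,"ry": 0,"rz": 0,"gripper": 0.4}]'

```text
t: 5.8
eef_pos: [538.1, 133.0, 59.6]
tcp_rot: [-1.571, -0.0, -0.0]
ft_force: [1.6, 0.7, -0.2]
opening: 0.4
```

Emit:
jog_arm --series '[{"dx": 0.001,"dy": 0,"dz": 0,"rx": 0,"ry": 0,"rz": 0,"gripper": 0.4},{"dx": 0,"dy": 0,"dz": 0,"rx": 0,"ry": 0,"rz": 0,"gripper": 0.4}]'

```text
t: 6.0
eef_pos: [539.1, 133.0, 59.4]
tcp_rot: [-1.571, -0.0, -0.0]
ft_force: [-0.1, -0.2, 0.1]
opening: 0.399
```

Emit:
jog_arm --series '[{"dx": 0.001,"dy": 0,"dz": 0,"rx": 0,"ry": 0,"rz": 0,"gripper": 0.4},{"dx": 0,"dy": 0,"dz": 0,"rx": 0,"ry": 0,"rz": 0,"gripper": 0.4}]'

```text
t: 6.2
eef_pos: [540.1, 133.0, 59.3]
tcp_rot: [-1.571, -0.0, -0.0]
ft_force: [0.1, 0.1, -0.8]
opening: 0.401
```

Emit:
jog_arm --series '[{"dx": 0.001,"dy": 0,"dz": 0,"rx": 0,"ry": 0,"rz": 0,"gripper": 0.4},{"dx": 0,"dy": 0,"dz": 0,"rx": 0,"ry": 0,"rz": 0,"gripper": 0.4}]'

```text
t: 6.4
eef_pos: [541.1, 133.0, 59.4]
tcp_rot: [-1.571, -0.0, -0.0]
ft_force: [0.3, 0.6, -0.5]
opening: 0.397
```

Emit:
jog_arm --series '[{"dx": 0.001,"dy": 0,"dz": 0,"rx": 0,"ry": 0,"rz": 0,"gripper": 0.4},{"dx": 0,"dy": 0,"dz": 0,"rx": 0,"ry": 0,"rz": 0,"gripper": 0.4}]'

```text
t: 6.6
eef_pos: [542.2, 133.0, 59.4]
tcp_rot: [-1.571, -0.0, -0.0]
ft_force: [0.9, 1.1, 0.3]
opening: 0.4
```

Run:
```python
from h import *
im,s=grab("w6"); print(s["eef_pos"],s["opening"],s["t"],s["ft_force"])
cv2.imwrite('pics/w6z.png',cv2.resize(im[140:340,220:420],None,fx=3,fy=3,interpolation=cv2.INTER_CUBIC))
```

```text
[542.15776327 133.02458941  59.37416408] 0.4004193661099606 6.6 [0.8589275  1.06807791 0.25580199]
```

View pics/w6z.png

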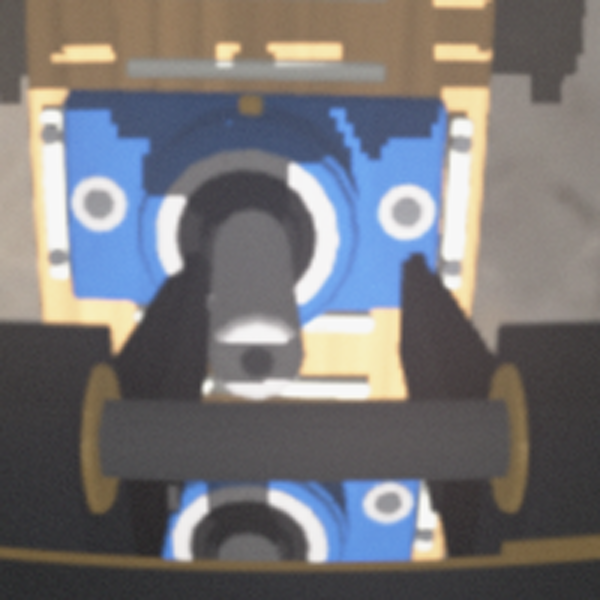

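Screw midpoint to shaft top runs +6 px here, against −12 px for the straight shaft_a. Shaft_b is leaning away at about zero force, so it looks loose. I'll push a little further.

Emit:
jog_arm --series '[{"dx": 0.001,"dy": 0,"dz": 0,"rx": 0,"ry": 0,"rz": 0,"gripper": 0.4},{"dx": 0.001,"dy": 0,"dz": 0,"rx": 0,"ry": 0,"rz": 0,"gripper": 0.4},{"dx": 0,"dy": 0,"dz": 0,"rx": 0,"ry": 0,"rz": 0,"gripper": 0.4}]'

```text
t: 6.95
eef_pos: [544.2, 133.0, 59.4]
tcp_rot: [-1.571, -0.0, 0.0]
ft_force: [0.2, -1.1, 0.4]
opening: 0.401
```

Emit:
jog_arm --series '[{"dx": 0.001,"dy": 0,"dz": 0,"rx": 0,"ry": 0,"rz": 0,"gripper": 0.4},{"dx": 0,"dy": 0,"dz": 0,"rx": 0,"ry": 0,"rz": 0,"gripper": 0.4}]'

```text
t: 7.15
eef_pos: [545.1, 133.0, 59.4]
tcp_rot: [-1.571, -0.0, 0.0]
ft_force: [-0.7, -0.6, -0.5]
opening: 0.399
```

Run:
```python
from h import *
im,s=grab("w7"); print(s["eef_pos"],s["opening"],s["t"],s["ft_force"])
cv2.imwrite('pics/w7z.png',cv2.resize(im[140:340,220:420],None,fx=3,fy=3,interpolation=cv2.INTER_CUBIC))
```

```text
[545.13461004 133.0195949   59.36505703] 0.39883022595200096 7.15 [-0.65594402 -0.5659727  -0.5204583 ]
```

View pics/w7z.png

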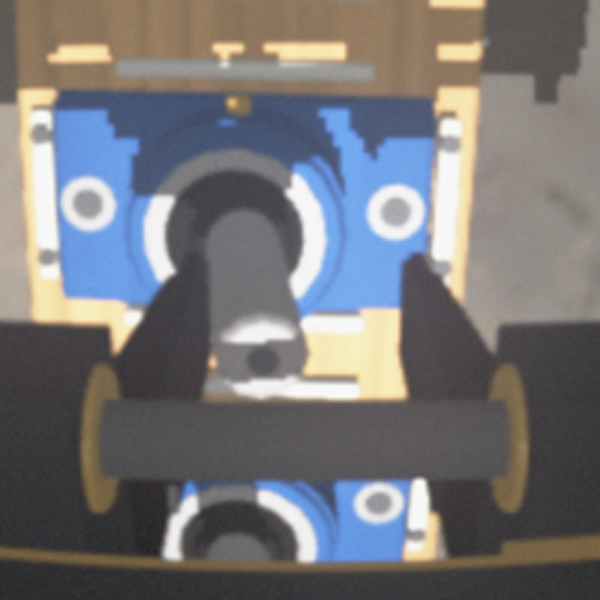

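Shaft_b now leans clearly, with its top at (262,360) and the screw midpoint at 242, still under 1 N. Step 1 is met. Now the pull.

Emit:
jog_arm --series '[{"dx": -0.01,"dy": 0,"dz": 0,"rx": 0,"ry": 0,"rz": 0,"gripper": 0.4},{"dx": -0.01,"dy": 0,"dz": 0,"rx": 0,"ry": 0,"rz": 0,"gripper": 0.4},{"dx": -0.007,"dy": 0,"dz": 0,"rx": 0,"ry": 0,"rz": 0,"gripper": 0.4},{"dx": -0.001,"dy": 0,"dz": 0,"rx": 0,"ry": 0,"rz": 0,"gripper": 0.4},{"dx": -0.001,"dy": 0,"dz": 0,"rx": 0,"ry": 0,"rz": 0,"gripper": 0.4},{"dx": -0.001,"dy": 0,"dz": 0,"rx": 0,"ry": 0,"rz": 0,"gripper": 0.4},{"dx": -0.001,"dy": 0,"dz": 0,"rx": 0,"ry": 0,"rz": 0,"gripper": 0.4},{"dx": 0,"dy": 0,"dz": 0,"rx": 0,"ry": 0,"rz": 0,"gripper": 0.4}]'

```text
t: 8.0
eef_pos: [514.0, 133.0, 59.3]
tcp_rot: [-1.571, -0.0, -0.0]
ft_force: [1.0, 0.4, -0.1]
opening: 0.406
```

Emit:
jog_arm --series '[{"dx": -0.001,"dy": 0,"dz": 0,"rx": 0,"ry": 0,"rz": 0,"gripper": 0.4},{"dx": -0.001,"dy": 0,"dz": 0,"rx": 0,"ry": 0,"rz": 0,"gripper": 0.4},{"dx": 0,"dy": 0,"dz": 0,"rx": 0,"ry": 0,"rz": 0,"gripper": 0.4}]'

```text
t: 8.3
eef_pos: [511.9, 133.0, 59.3]
tcp_rot: [-1.571, 0.0, -0.0]
ft_force: [0.2, -0.4, -0.1]
opening: 0.401
```

Run:
```python
from h import *
im,s=grab("w8"); print(s["eef_pos"],s["opening"],s["t"],s["ft_force"])
cv2.imwrite('pics/w8z.png',cv2.resize(im[140:340,220:420],None,fx=3,fy=3,interpolation=cv2.INTER_CUBIC))
```

```text
[511.88340434 133.00177462  59.32999488] 0.4012087689085878 8.3 [ 0.23459172 -0.4190395  -0.05256772]
```

View pics/w8z.png

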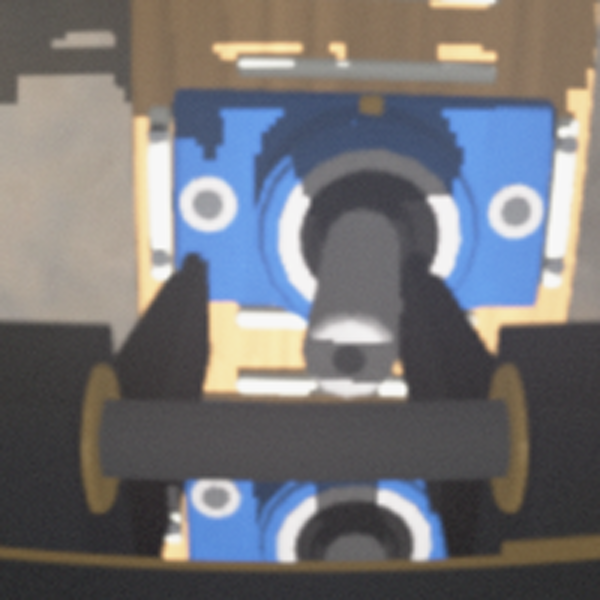

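Emit:
jog_arm --series '[{"dx": -0.001,"dy": 0,"dz": 0,"rx": 0,"ry": 0,"rz": 0,"gripper": 0.4},{"dx": -0.001,"dy": 0,"dz": 0,"rx": 0,"ry": 0,"rz": 0,"gripper": 0.4},{"dx": 0,"dy": 0,"dz": 0,"rx": 0,"ry": 0,"rz": 0,"gripper": 0.4}]'

```text
t: 8.65
eef_pos: [510.3, 133.0, 59.5]
tcp_rot: [-1.571, -0.001, 0.0]
ft_force: [1.2, 0.2, -0.2]
opening: 0.402
```

Run:
```python
from h import *
im,s=grab("w9"); print(s["eef_pos"],s["opening"],s["t"],s["ft_force"])
cv2.imwrite('pics/w9z.png',cv2.resize(im[140:340,220:420],None,fx=3,fy=3,interpolation=cv2.INTER_CUBIC))
```

```text
[510.27215491 133.04104216  59.46206959] 0.4020769866832036 8.65 [ 1.2132033   0.16115457 -0.174899  ]
```

View pics/w9z.png

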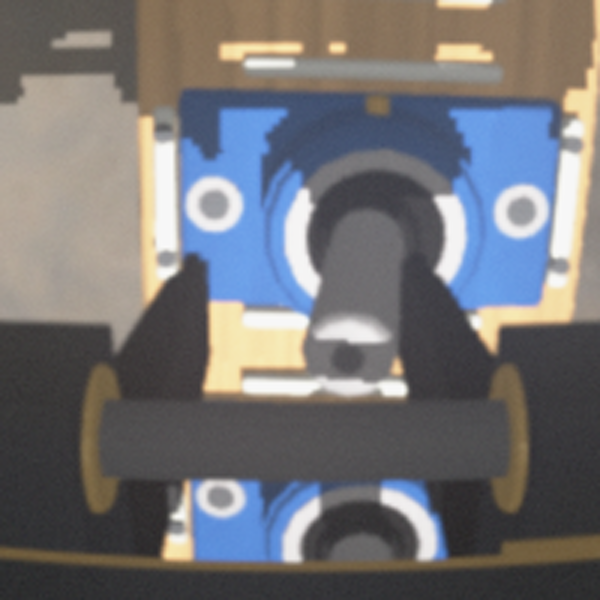

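Shaft_b leans towards the robot as well: its top is at 348, where a straight shaft would be at about 386. Unit_b is therefore the worn one. Before grasping I'll measure the tray from the stored scene and side images.

Run:
```python
from h import *
for n,b in [("scene",(340,125,90,90)),("side",(320,140,90,80))]:
    im=cv2.imread(f"pics/{n}0.png"); x,y,w,h=b
    m=cv2.inRange(cv2.cvtColor(im,cv2.COLOR_BGR2HSV),(0,150,80),(8,255,255))
    c=max(cv2.findContours(m[y:y+h,x:x+w],cv2.RETR_EXTERNAL,cv2.CHAIN_APPROX_NONE)[0],key=cv2.contourArea)
    p=cv2.approxPolyDP(c,3,True)[:,0]+[x,y]; print(n,p.tolist())
    f=6; cv2.imwrite(f"pics/{n}tray.png",cv2.resize(im[y:y+h,x:x+w],None,fx=f,fy=f,interpolation=cv2.INTER_CUBIC))
    # predicted corners for centre guess
    for c0 in [np.array([497.5,-172,62.])]:
        Ry=Ro.from_euler("y",-30,degrees=True).as_matrix()
        for q in [(-75,55,0),(75,55,0),(75,-55,0),(-75,-55,0)]: print(q,proj(n,c0+Ry@np.array(q,float)).round(1))
```

```text
scene [[365, 137], [350, 162], [399, 196], [411, 169]]
(-75, 55, 0) [390.8 200.9]
(75, 55, 0) [347.8 157.1]
(75, -55, 0) [371.2 136. ]
(-75, -55, 0) [411.9 177.3]
side [[352, 159], [339, 174], [381, 205], [392, 188]]
(-75, 55, 0) [375.9 206.6]
(75, 55, 0) [336.9 169.8]
(75, -55, 0) [357.2 159.8]
(-75, -55, 0) [394.  193.7]
```

View pics/scenetray.png

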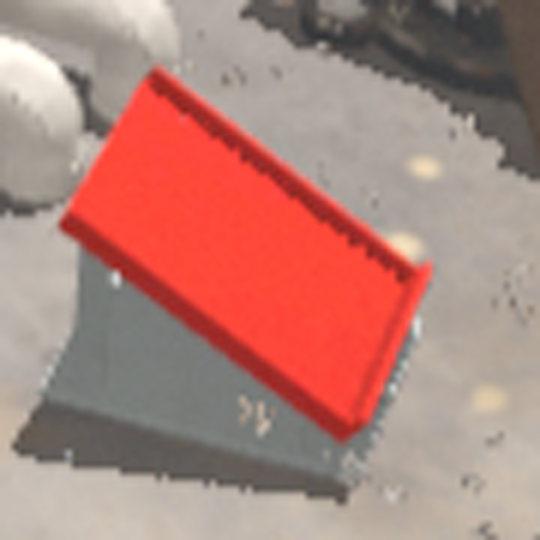

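View pics/sidetray.png

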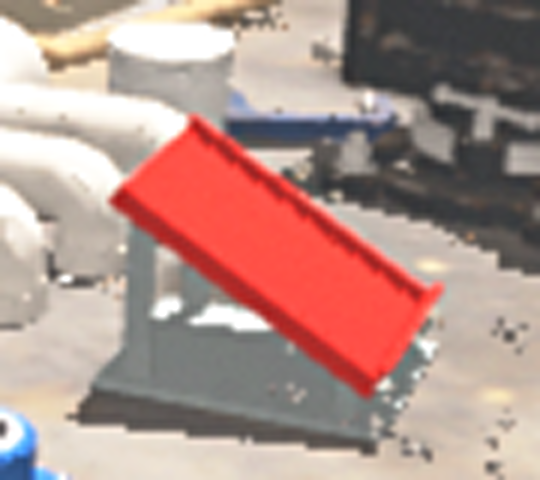

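Run:
```python
from h import *
S=lambda u,v:(u/6+340-.4,v/6+125-.4); D=lambda u,v:(u/6+320-.4,v/6+140-.4)
pts={"hi-y":((155,68),(193,115)),"hi+y":((63,222),(115,198)),"lo-y":((432,266),(440,288)),"lo+y_bottom":((345,441),(370,398))}
for k,(a,b) in pts.items():
    X,e=tri([ray("scene",S(*a)),ray("side",D(*b))]); print(k,X.round(1),np.round(e,1))
def surf(cx,cy,yaw):
    R=Ro.from_euler("ZY",[yaw,-30],degrees=True).as_matrix(); c=np.array([cx,cy,62.])
    return c,R
from scipy.optimize import least_squares
L=[((75,-55,8),"hi-y"),((75,55,8),"hi+y"),((-75,-55,14),"lo-y")]
def res(p):
    c,R=surf(*p); r=[]
    for q,k in L:
        X=c+R@np.array(q,float); r+=list(proj("scene",X)-S(*pts[k][0]))+list(proj("side",X)-D(*pts[k][1]))
    return r
o=least_squares(res,[497,-172,0]); print(o.x.round(1),np.round(o.fun,1))
```

```text
hi-y [ 571.3 -211.   105.1] [0.6 0.6]
hi+y [ 550.5 -109.1   96.2] [0.1 0.1]
lo-y [ 445.  -244.6   34.6] [0.8 0.8]
lo+y_bottom [ 427.3 -139.7   19.5] [0.3 0.3]
[ 498.1 -168.3   14.3] [-0.9  0.5 -0.4 -0.   0.5 -0.3  0.5 -2.  -0.1  0.9  0.5  0.2]
```

The red tray outline corners are: scene (366,136), (350,162), (412,169); side (352,159), (339,173), (393,188). They give the tray centre at about (498,−168), turned about +14°. Now I centre on shaft_b, go lower and grip.

Emit:
jog_arm --series '[{"dx": 0.009,"dy": 0,"dz": 0,"rx": 0,"ry": 0,"rz": 0,"gripper": 0.4},{"dx": 0.008,"dy": 0,"dz": 0,"rx": 0,"ry": 0,"rz": 0,"gripper": 0.4},{"dx": 0,"dy": 0,"dz": -0.005,"rx": 0,"ry": 0,"rz": 0,"gripper": 0.4},{"dx": 0,"dy": 0,"dz": -0.005,"rx": 0,"ry": 0,"rz": 0,"gripper": 0.4},{"dx": 0,"dy": 0,"dz": 0,"rx": 0,"ry": 0,"rz": 0,"gripper": 0.4}]'

```text
t: 9.2
eef_pos: [526.3, 132.9, 48.4]
tcp_rot: [-1.571, 0.002, 0.0]
ft_force: [-0.7, 0.1, -0.5]
opening: 0.398
```

Emit:
jog_arm --series '[{"dx": 0,"dy": 0,"dz": -0.005,"rx": 0,"ry": 0,"rz": 0,"gripper": 0.4},{"dx": 0,"dy": 0,"dz": -0.005,"rx": 0,"ry": 0,"rz": 0,"gripper": 0.4},{"dx": 0,"dy": 0,"dz": 0,"rx": 0,"ry": 0,"rz": 0,"gripper": 0.4}]'

```text
t: 9.5
eef_pos: [526.6, 133.0, 38.7]
tcp_rot: [-1.571, 0.001, 0.0]
ft_force: [0.1, 0.0, 0.1]
opening: 0.399
```

Run:
```python
from h import *
im,s=grab("w10"); print(s["eef_pos"],s["opening"],s["t"],s["ft_force"])
a=env.read_camera("scene")[180:280,240:350,::-1]; b=env.read_camera("side")[150:250,230:340,::-1]
cv2.imwrite("pics/ss10.png",cv2.resize(np.hstack([a,b]),None,fx=3.6,fy=3.6,interpolation=cv2.INTER_CUBIC))
cv2.imwrite('pics/w10z.png',cv2.resize(im[140:340,220:420],None,fx=3,fy=3,interpolation=cv2.INTER_CUBIC))
```

```text
[526.6203071  132.9718655   38.66505669] 0.39931617270537134 9.5 [0.10674719 0.02679495 0.09256217]
```

View pics/ss10.png

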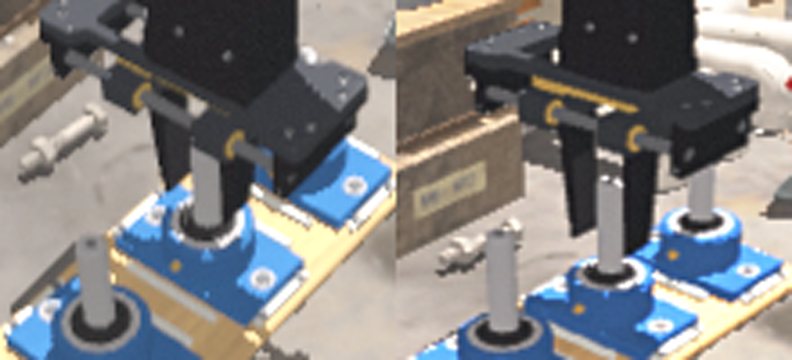

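View pics/w10z.png

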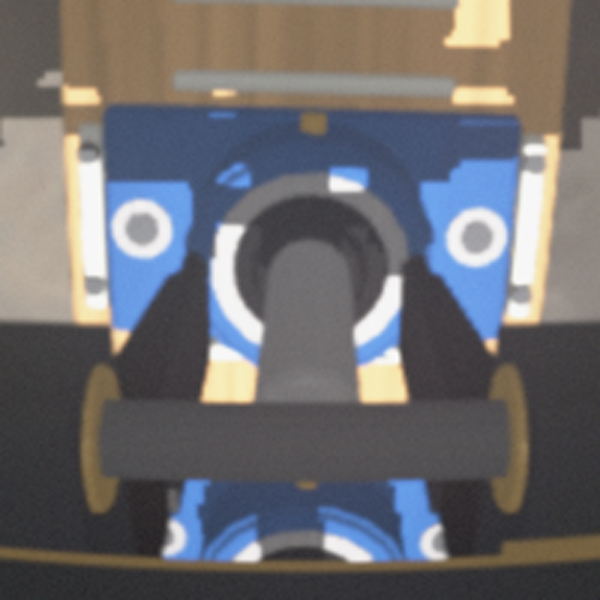

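Both fingers flank shaft_b: side crop has the fingers at columns 580 and 640 and the shaft at 610. The wrist view agrees, and contact force is about zero. Closing.

Emit:
jog_arm --series '[{"dx": 0.001,"dy": 0,"dz": 0,"rx": 0,"ry": 0,"rz": 0,"gripper": 0.3},{"dx": 0,"dy": 0,"dz": 0,"rx": 0,"ry": 0,"rz": 0,"gripper": 0.25},{"dx": 0,"dy": 0,"dz": 0,"rx": 0,"ry": 0,"rz": 0,"gripper": 0.1},{"dx": 0,"dy": 0,"dz": 0,"rx": 0,"ry": 0,"rz": 0,"gripper": 0.0},{"dx": 0,"dy": 0,"dz": 0,"rx": 0,"ry": 0,"rz": 0,"gripper": 0.0},{"dx": 0,"dy": 0,"dz": 0,"rx": 0,"ry": 0,"rz": 0,"gripper": 0.0},{"dx": 0,"dy": 0,"dz": 0,"rx": 0,"ry": 0,"rz": 0,"gripper": 0.0}]'

```text
t: 10.35
eef_pos: [528.0, 133.0, 39.4]
tcp_rot: [-1.571, -0.0, -0.0]
ft_force: [-1.0, 0.2, 2.5]
opening: 0.189
```

The opening is 0.189, or 18 mm, which matches the shaft diameter. Lifting.

Emit:
jog_arm --series '[{"dx": 0,"dy": 0,"dz": 0.005,"rx": 0,"ry": 0,"rz": 0,"gripper": 0.0},{"dx": 0,"dy": 0,"dz": 0.01,"rx": 0,"ry": 0,"rz": 0,"gripper": 0.0},{"dx": 0,"dy": 0,"dz": 0.01,"rx": 0,"ry": 0,"rz": 0,"gripper": 0.0},{"dx": 0,"dy": 0,"dz": 0.015,"rx": 0,"ry": 0,"rz": 0,"gripper": 0.0},{"dx": 0,"dy": 0,"dz": 0.0,"rx": 0,"ry": 0,"rz": 0,"gripper": 0.0},{"dx": 0,"dy": 0,"dz": 0,"rx": 0,"ry": 0,"rz": 0,"gripper": 0.0}]'

```text
t: 10.95
eef_pos: [528.1, 133.0, 79.7]
tcp_rot: [-1.571, -0.001, 0.0]
ft_force: [-0.5, 0.5, -5.4]
opening: 0.184
```

Run:
```python
from h import *
s=env.state(); print(s["eef_pos"],s["opening"],s["t"],s["ft_force"])
a=env.read_camera("scene")[180:280,240:350,::-1]; b=env.read_camera("side")[150:250,230:340,::-1]
cv2.imwrite("pics/ss11.png",cv2.resize(np.hstack([a,b]),None,fx=3.6,fy=3.6,interpolation=cv2.INTER_CUBIC))
```

```text
[528.06739734 133.01948937  79.66963944] 0.1839025005152669 10.95 [-0.48905391  0.5158127  -5.38706108]
```

View pics/ss11.png

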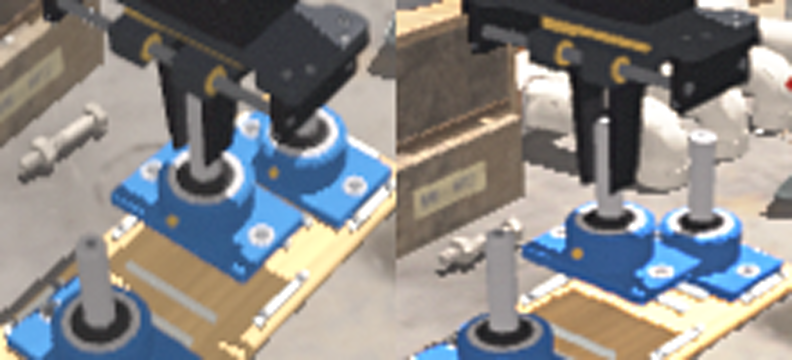

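The unit is off the nest and hanging upright at (600,240) in the crop, and the wrist force shows about 5.4 N downward, close to its 6.3 N weight. Now I raise it, carry it over and turn it 15.8°.

Emit:
jog_arm --series '[{"dx": 0,"dy": 0,"dz": 0.02,"rx": 0,"ry": 0,"rz": 0,"gripper": 0.0},{"dx": 0,"dy": 0,"dz": 0.03,"rx": 0,"ry": 0,"rz": 0,"gripper": 0.0},{"dx": 0,"dy": 0,"dz": 0.03,"rx": 0,"ry": 0,"rz": 0,"gripper": 0.0},{"dx": 0,"dy": 0,"dz": 0.02,"rx": 0,"ry": 0,"rz": 0,"gripper": 0.0}]'

```text
t: 11.45
eef_pos: [528.1, 133.0, 180.6]
tcp_rot: [-1.571, -0.001, -0.0]
ft_force: [0.4, 0.2, -6.7]
opening: 0.184
```

Emit:
jog_arm --series '[{"dx": -0.003,"dy": -0.017,"dz": 0,"rx": 0,"ry": 0,"rz": 0.8,"gripper": 0.0},{"dx": -0.005,"dy": -0.03,"dz": 0,"rx": 0,"ry": 0,"rz": 1.6,"gripper": 0.0},{"dx": -0.005,"dy": -0.03,"dz": 0,"rx": 0,"ry": 0,"rz": 1.6,"gripper": 0.0},{"dx": -0.005,"dy": -0.03,"dz": 0,"rx": 0,"ry": 0,"rz": 1.6,"gripper": 0.0},{"dx": -0.005,"dy": -0.03,"dz": 0,"rx": 0,"ry": 0,"rz": 1.6,"gripper": 0.0},{"dx": -0.005,"dy": -0.03,"dz": 0,"rx": 0,"ry": 0,"rz": 1.6,"gripper": 0.0},{"dx": -0.005,"dy": -0.03,"dz": 0,"rx": 0,"ry": 0,"rz": 1.6,"gripper": 0.0},{"dx": -0.005,"dy": -0.03,"dz": 0,"rx": 0,"ry": 0,"rz": 1.6,"gripper": 0.0},{"dx": -0.005,"dy": -0.03,"dz": 0,"rx": 0,"ry": 0,"rz": 1.6,"gripper": 0.0},{"dx": -0.005,"dy": -0.03,"dz": 0,"rx": 0,"ry": 0,"rz": 1.6,"gripper": 0.0},{"dx": -0.004,"dy": -0.02,"dz": 0,"rx": 0,"ry": 0,"rz": 0.6,"gripper": 0.0},{"dx": 0,"dy": 0,"dz": 0,"rx": 0,"ry": 0,"rz": 0,"gripper": 0.0}]'

```text
t: 12.65
eef_pos: [475.4, -176.0, 178.7]
tcp_rot: [-1.571, 0.001, 0.274]
ft_force: [-0.0, 0.2, -6.0]
opening: 0.182
```

Run:
```python
from h import *
im,s=grab("w12"); print(s["eef_pos"],s["tcp_rot"],s["opening"],s["t"],s["ft_force"],s["joints"])
a=env.read_camera("scene")[:,:,::-1]; cv2.imwrite("pics/s12.png",a)
```

```text
[ 475.41491932 -176.0049467   178.68537464] [-1.57057199e+00  8.37063181e-04  2.73619525e-01] 0.18169113457260153 12.65 [-0.01587825  0.16346413 -6.0434888 ] [-4.84684215e-01  3.34659795e-01  1.85358883e+00 -5.05976444e-04
  9.54106074e-01 -7.58010863e-01]
```

View pics/s12.png

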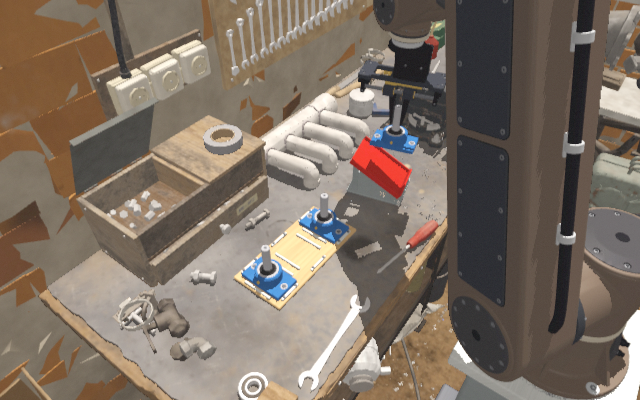

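View pics/w12.png

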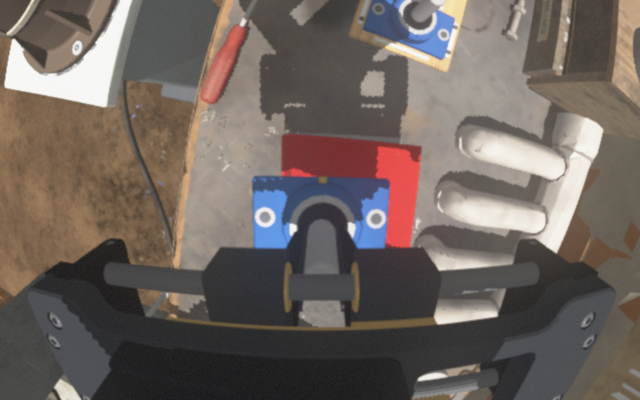

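The wrist view shows unit_b over the tray. The tray's +y edge runs from (283,137) at the low end to (421,150) at the high end, and the flange edge runs from (253,178) to (389,180). I'll check the tray estimate against this.

Run:
```python
from h import *
im,s=load("w12")
hi=plane("wrist",(421,148),106.4,s); lo=plane("wrist",(283,135),36.6,s)
print("hi+y",hi.round(1),"lo+y",lo.round(1)); d=hi-lo; print("len xy",np.hypot(d[0],d[1]).round(1),"yaw",np.degrees(np.arctan2(d[1],d[0])).round(1))
for cx,cy,y in [(498.1,-168.3,14.3)]:
    R=Ro.from_euler("ZY",[y,-30],degrees=True).as_matrix();c=np.array([cx,cy,62.])
    for q in [(75,55,8),(-75,55,14),(75,-55,8)]: X=c+R@np.array(q,float); print(q,X.round(1),proj("wrist",X,s).round(1))
# held unit flange corners/screws, flange top z = tcp-31.4+10
z=s["eef_pos"][2]-31.4+10
L=plane("wrist",(265,217.5),z,s);Rr=plane("wrist",(376,218.5),z,s); print("screws",L.round(1),Rr.round(1),((L+Rr)/2).round(1),"yaw",np.degrees(np.arctan2(Rr[1]-L[1],Rr[0]-L[0])).round(1),np.linalg.norm(L-Rr).round(1))
cv2.imwrite("pics/w12z.png",cv2.resize(im[110:270,240:440],None,fx=4,fy=3.7,interpolation=cv2.INTER_CUBIC))
```

```text
hi+y [ 549.4 -106.9  106.4] lo+y [ 421.1 -137.5   36.6]
len xy 131.9 yaw 13.4
(75, 55, 8) [543.6 -99.9 106.4] [417.5 138.8]
(-75, 55, 14) [ 414.8 -132.8   36.6] [278.5 129.4]
(75, -55, 8) [ 570.7 -206.5  106.4] [406.  251.6]
screws [ 434.8 -188.5  157.3] [ 515.8 -166.6  157.3] [ 475.3 -177.5  157.3] yaw 15.1 83.8
```

View pics/w12z.png

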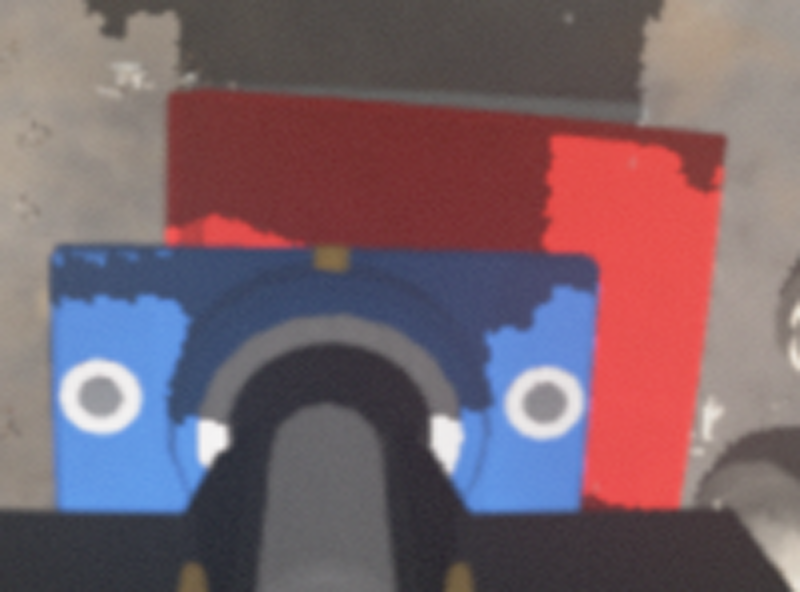

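The two estimates agree within about 5 mm, so I take the tray centre as (502,−174) with yaw 13.5°. The flange yaw measures 14–15°, which is fine. Now I tilt 30°.

Emit:
jog_arm --series '[{"dx": 0.001,"dy": 0,"dz": 0,"rx": 0.9,"ry": -3.6,"rz": 0,"gripper": 0.0},{"dx": 0.001,"dy": 0,"dz": 0,"rx": 1.4,"ry": -6.0,"rz": 0,"gripper": 0.0},{"dx": 0.001,"dy": 0,"dz": 0,"rx": 1.4,"ry": -6.0,"rz": 0,"gripper": 0.0},{"dx": 0.001,"dy": 0,"dz": 0,"rx": 1.4,"ry": -6.0,"rz": 0,"gripper": 0.0},{"dx": 0.001,"dy": -0.001,"dz": 0,"rx": 1.4,"ry": -6.0,"rz": 0,"gripper": 0.0},{"dx": 0,"dy": -0.001,"dz": 0,"rx": 0.5,"ry": -1.6,"rz": 0,"gripper": 0.0},{"dx": 0,"dy": 0,"dz": 0,"rx": 0,"ry": 0,"rz": 0,"gripper": 0.0},{"dx": 0,"dy": 0,"dz": 0,"rx": 0,"ry": 0,"rz": 0,"gripper": 0.0}]'

```text
t: 13.55
eef_pos: [481.0, -174.6, 179.1]
tcp_rot: [-1.59, -0.506, 0.282]
ft_force: [0.5, -0.3, -5.3]
opening: 0.184
```

Run:
```python
from h import *
im,s=grab("w13"); print(s["eef_pos"],s["tcp_rot"],s["opening"],s["t"],s["ft_force"],s["joints"])
R=Ro.from_euler("xyz",s["tcp_rot"]).as_matrix(); print("up axis",(-R[:,1]).round(3),"jaw",R[:,0].round(3), "want",Ro.from_euler("ZY",[13.5,-30],degrees=True).as_matrix()[:,[2,0]].T.round(3))
a=env.read_camera("scene")[90:220,320:450,::-1]; b=env.read_camera("side")[110:240,310:440,::-1]
cv2.imwrite("pics/ss13.png",cv2.resize(np.hstack([a,b]),None,fx=3,fy=3,interpolation=cv2.INTER_CUBIC))
```

```text
[ 481.03020005 -174.63141705  179.11427725] [-1.59015421 -0.50608643  0.28226649] 0.18382336002968255 13.55 [ 0.52997047 -0.26999249 -5.29181464] [-0.71765009  0.24064215  2.1340779   0.77404967  0.60459315 -1.60794388]
up axis [-0.471 -0.116  0.874] jaw [0.84  0.244 0.485] want [[-0.486 -0.117  0.866]
 [ 0.842  0.202  0.5  ]]
```

View pics/ss13.png

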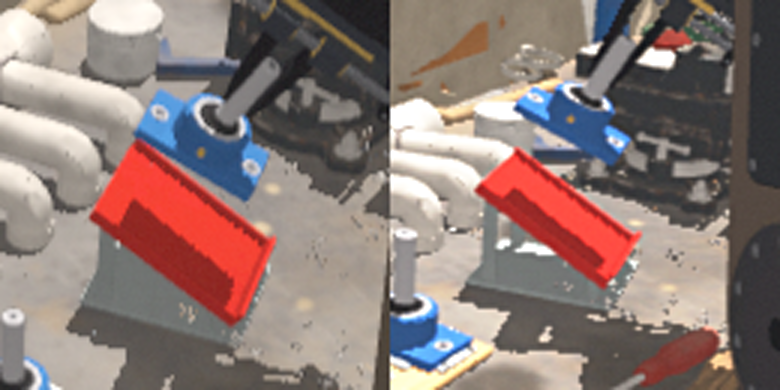

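View pics/w13.png

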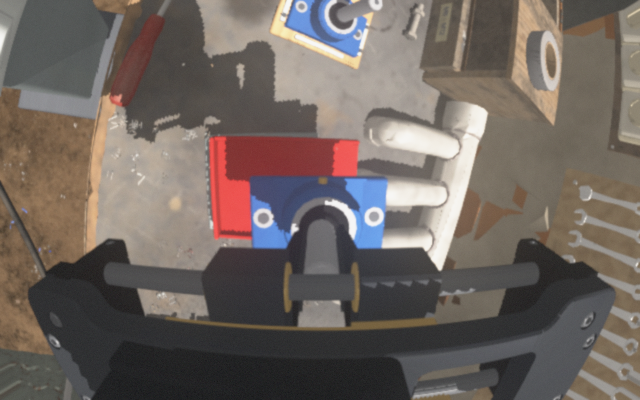

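The wrist view has the tray edge (209–358, row 137) parallel to the flange edge (250–388, row 178), and the side view shows the same slope. Lowering.

Emit:
jog_arm --series '[{"dx": 0,"dy": -0.001,"dz": -0.02,"rx": 0,"ry": 0,"rz": 0,"gripper": 0.0},{"dx": 0,"dy": -0.001,"dz": -0.02,"rx": 0,"ry": 0,"rz": 0,"gripper": 0.0},{"dx": 0,"dy": -0.001,"dz": -0.02,"rx": 0,"ry": 0,"rz": 0,"gripper": 0.0},{"dx": 0,"dy": 0,"dz": -0.01,"rx": 0,"ry": 0,"rz": 0,"gripper": 0.0},{"dx": 0,"dy": 0,"dz": 0,"rx": 0,"ry": 0,"rz": 0,"gripper": 0.0},{"dx": 0,"dy": 0,"dz": 0,"rx": 0,"ry": 0,"rz": 0,"gripper": 0.0}]'

```text
t: 14.3
eef_pos: [481.4, -178.0, 109.4]
tcp_rot: [-1.591, -0.507, 0.282]
ft_force: [-0.2, -0.1, -4.2]
opening: 0.186
```

Run:
```python
from h import *
im,s=grab("w14"); print(s["eef_pos"],s["tcp_rot"],s["opening"],s["t"],s["ft_force"])
a=env.read_camera("scene")[90:220,320:450,::-1]; b=env.read_camera("side")[110:240,310:440,::-1]
cv2.imwrite("pics/ss14.png",cv2.resize(np.hstack([a,b]),None,fx=3,fy=3,interpolation=cv2.INTER_CUBIC))
cv2.imwrite("pics/w14z.png",cv2.resize(im[90:270,190:410],None,fx=3.3,fy=3.3,interpolation=cv2.INTER_CUBIC))
```

```text
[ 481.35463462 -178.03313637  109.43662441] [-1.59058087 -0.50726673  0.28226202] 0.18588367157589542 14.3 [-0.15289667 -0.05584506 -4.20101704]
```

View pics/ss14.png

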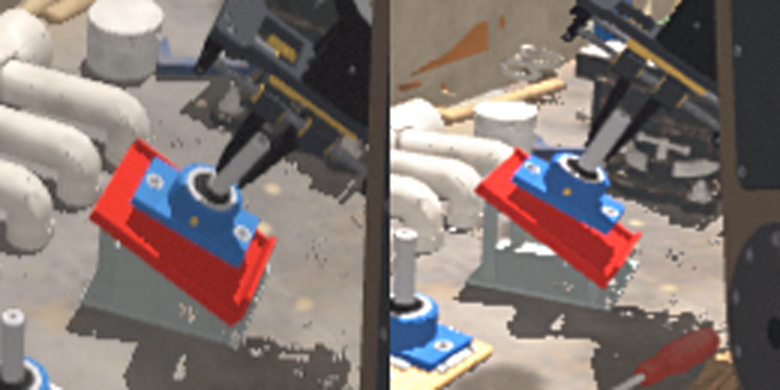

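View pics/w14z.png

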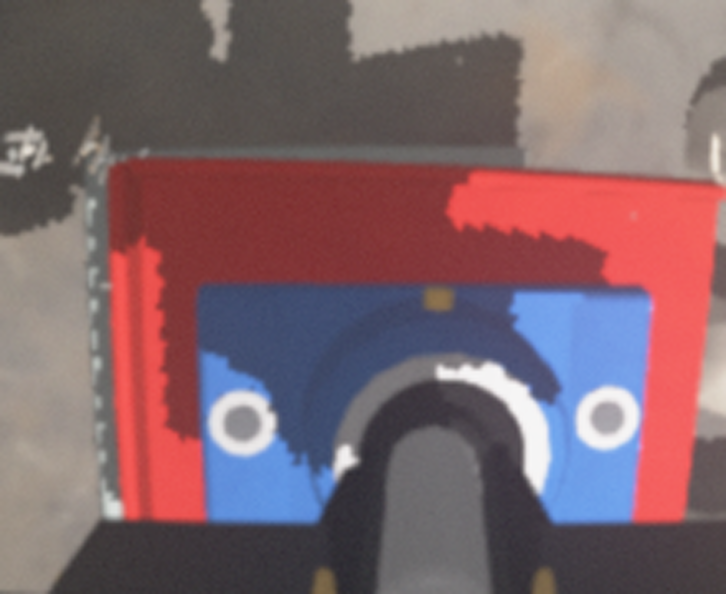

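Unit_b is about 20 mm above the tray surface. The flange's left edge is at 200 in the zoom and the lip at 130. I keep going down in smaller steps with force checks.

Emit:
jog_arm --series '[{"dx": 0,"dy": 0,"dz": -0.005,"rx": 0,"ry": 0,"rz": 0,"gripper": 0.0},{"dx": 0,"dy": 0,"dz": -0.005,"rx": 0,"ry": 0,"rz": 0,"gripper": 0.0},{"dx": 0,"dy": 0,"dz": -0.005,"rx": 0,"ry": 0,"rz": 0,"gripper": 0.0},{"dx": 0,"dy": 0,"dz": 0,"rx": 0,"ry": 0,"rz": 0,"gripper": 0.0}]'

```text
t: 14.85
eef_pos: [480.8, -178.0, 93.8]
tcp_rot: [-1.59, -0.507, 0.281]
ft_force: [-0.5, -0.6, -6.4]
opening: 0.186
```

Emit:
jog_arm --series '[{"dx": 0,"dy": 0,"dz": -0.003,"rx": 0,"ry": 0,"rz": 0,"gripper": 0.0},{"dx": 0,"dy": 0,"dz": 0,"rx": 0,"ry": 0,"rz": 0,"gripper": 0.0}]'

```text
t: 15.05
eef_pos: [481.0, -178.1, 91.1]
tcp_rot: [-1.591, -0.507, 0.282]
ft_force: [-0.9, 0.2, -5.4]
opening: 0.184
```

Emit:
jog_arm --series '[{"dx": 0,"dy": 0,"dz": -0.002,"rx": 0,"ry": 0,"rz": 0,"gripper": 0.0},{"dx": 0,"dy": 0,"dz": 0,"rx": 0,"ry": 0,"rz": 0,"gripper": 0.0}]'

```text
t: 15.25
eef_pos: [480.9, -178.1, 89.1]
tcp_rot: [-1.591, -0.507, 0.282]
ft_force: [0.5, 0.3, -5.5]
opening: 0.183
```

Emit:
jog_arm --series '[{"dx": 0,"dy": 0,"dz": -0.002,"rx": 0,"ry": 0,"rz": 0,"gripper": 0.0},{"dx": 0,"dy": 0,"dz": 0,"rx": 0,"ry": 0,"rz": 0,"gripper": 0.0}]'

```text
t: 15.45
eef_pos: [480.9, -178.1, 87.0]
tcp_rot: [-1.59, -0.507, 0.282]
ft_force: [0.9, -0.0, -5.6]
opening: 0.185
```

Emit:
jog_arm --series '[{"dx": 0,"dy": 0,"dz": -0.001,"rx": 0,"ry": 0,"rz": 0,"gripper": 0.0},{"dx": 0,"dy": 0,"dz": 0,"rx": 0,"ry": 0,"rz": 0,"gripper": 0.0}]'

```text
t: 15.65
eef_pos: [481.0, -178.2, 86.5]
tcp_rot: [-1.591, -0.508, 0.282]
ft_force: [-2.1, -0.4, 0.6]
opening: 0.183
```

Emit:
jog_arm --series '[{"dx": 0,"dy": 0,"dz": -0.001,"rx": 0,"ry": 0,"rz": 0,"gripper": 0.0},{"dx": 0,"dy": 0,"dz": 0,"rx": 0,"ry": 0,"rz": 0,"gripper": 0.0}]'

```text
t: 15.85
eef_pos: [481.1, -178.3, 86.3]
tcp_rot: [-1.592, -0.509, 0.282]
ft_force: [-9.9, -0.5, 16.1]
opening: 0.183
```

Contact came at z ≈ 86.5, within a millimetre or two of the expected height, and the force lies along the tray normal. I ease off slightly and look before letting go.

Emit:
jog_arm --series '[{"dx": -0.0003,"dy": 0,"dz": 0.0007,"rx": 0,"ry": 0,"rz": 0,"gripper": 0.0},{"dx": 0,"dy": 0,"dz": 0,"rx": 0,"ry": 0,"rz": 0,"gripper": 0.0}]'

```text
t: 16.05
eef_pos: [480.8, -178.3, 86.3]
tcp_rot: [-1.591, -0.508, 0.282]
ft_force: [-4.1, -1.2, 5.5]
opening: 0.182
```

Run:
```python
from h import *
im,s=grab("w15"); print(s["eef_pos"],s["tcp_rot"],s["opening"],s["t"],s["ft_force"])
a=env.read_camera("scene")[90:220,320:450,::-1]; b=env.read_camera("side")[110:240,310:440,::-1]
cv2.imwrite("pics/ss15.png",cv2.resize(np.hstack([a,b]),None,fx=3,fy=3,interpolation=cv2.INTER_CUBIC))
cv2.imwrite("pics/w15z.png",cv2.resize(im[90:270,190:410],None,fx=3.3,fy=3.3,interpolation=cv2.INTER_CUBIC))
```

```text
[ 480.7779232  -178.25510606   86.26432262] [-1.59125418 -0.50785766  0.28204863] 0.1822335151776028 16.05 [-4.08583887 -1.21736547  5.51715953]
```

View pics/ss15.png

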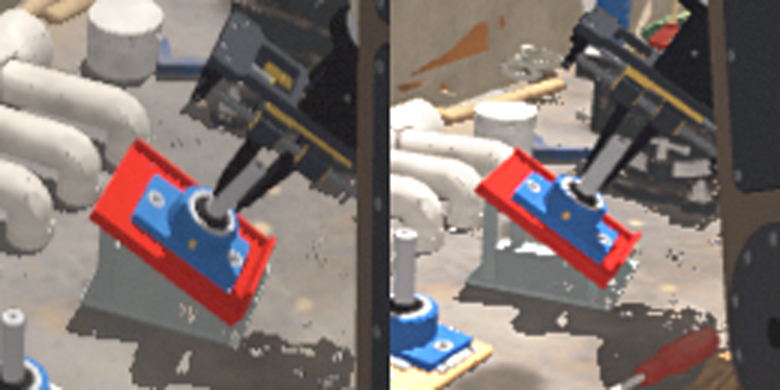

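View pics/w15z.png

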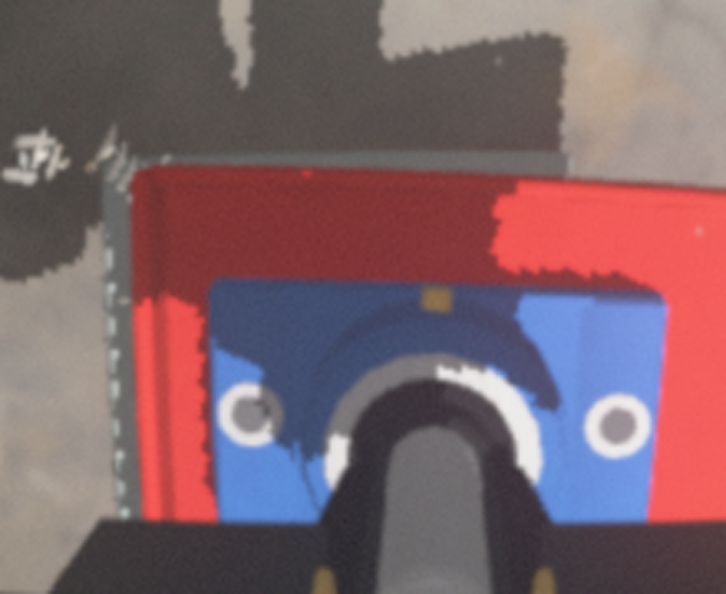

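The flange sits on the tray between the rims. There is about 12 mm to the lip and about 21 mm to the +y rim. Letting go.

Emit:
jog_arm --series '[{"dx": 0,"dy": 0,"dz": 0,"rx": 0,"ry": 0,"rz": 0,"gripper": 1.0},{"dx": 0,"dy": 0,"dz": 0,"rx": 0,"ry": 0,"rz": 0,"gripper": 1.0},{"dx": 0,"dy": 0,"dz": 0,"rx": 0,"ry": 0,"rz": 0,"gripper": 1.0},{"dx": 0,"dy": 0,"dz": 0,"rx": 0,"ry": 0,"rz": 0,"gripper": 1.0},{"dx": 0,"dy": 0,"dz": 0,"rx": 0,"ry": 0,"rz": 0,"gripper": 1.0}]'

```text
t: 16.7
eef_pos: [480.7, -178.1, 85.9]
tcp_rot: [-1.59, -0.507, 0.282]
ft_force: [-0.0, -0.7, 0.0]
opening: 0.543
```

Run:
```python
from h import *
im,s=grab("w16"); print(s["eef_pos"],s["tcp_rot"],s["opening"],s["t"],s["ft_force"])
a=env.read_camera("scene")[90:220,320:450,::-1]; b=env.read_camera("side")[110:240,310:440,::-1]
cv2.imwrite("pics/ss16.png",cv2.resize(np.hstack([a,b]),None,fx=3,fy=3,interpolation=cv2.INTER_CUBIC))
cv2.imwrite("pics/w16z.png",cv2.resize(im[90:290,170:430],None,fx=3,fy=3,interpolation=cv2.INTER_CUBIC))
```

```text
[ 480.72130818 -178.0923546    85.85692247] [-1.59044474 -0.50736314  0.28181774] 0.5434319281238371 16.7 [-1.28040635e-04 -6.69787276e-01  4.42605308e-02]
```

View pics/ss16.png

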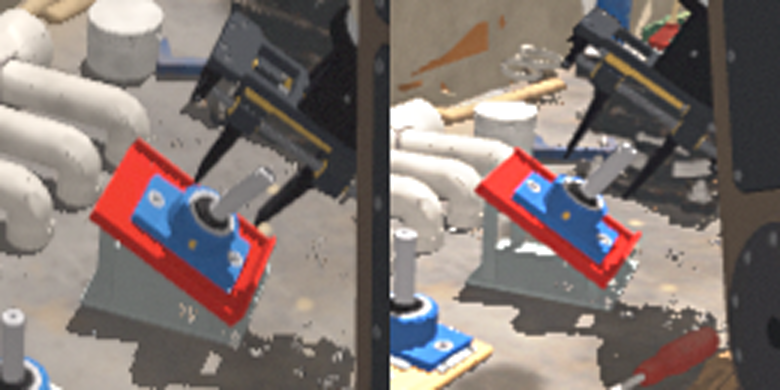

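View pics/w16z.png

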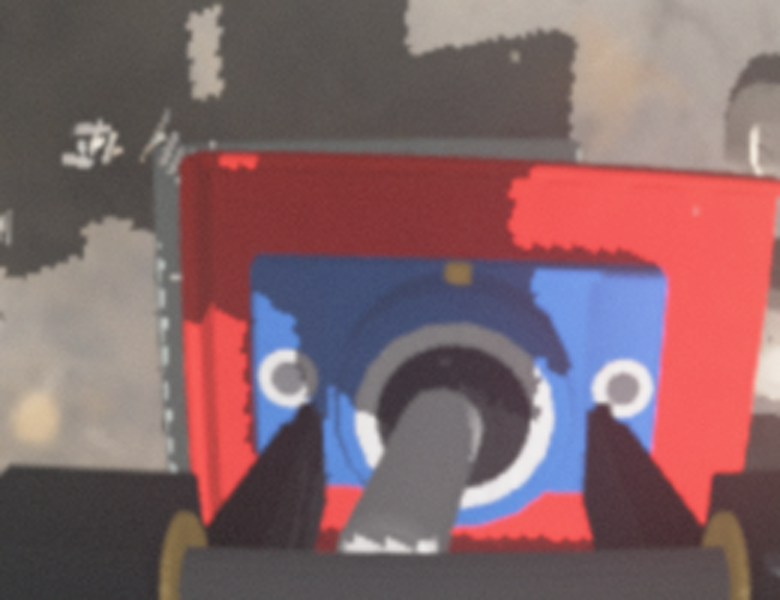

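The unit rests flat and did not slide, and the shaft sagged towards the low side. The fingers are clear of it and still opening. I finish opening and back out along the tray normal.

Emit:
jog_arm --series '[{"dx": 0,"dy": 0,"dz": 0,"rx": 0,"ry": 0,"rz": 0,"gripper": 1.0},{"dx": 0,"dy": 0,"dz": 0,"rx": 0,"ry": 0,"rz": 0,"gripper": 1.0},{"dx": 0,"dy": 0,"dz": 0,"rx": 0,"ry": 0,"rz": 0,"gripper": 1.0},{"dx": -0.0047,"dy": -0.0012,"dz": 0.0087,"rx": 0,"ry": 0,"rz": 0,"gripper": 1.0},{"dx": -0.0094,"dy": -0.0024,"dz": 0.0174,"rx": 0,"ry": 0,"rz": 0,"gripper": 1.0},{"dx": -0.0094,"dy": -0.0024,"dz": 0.0174,"rx": 0,"ry": 0,"rz": 0,"gripper": 1.0},{"dx": -0.0094,"dy": -0.0024,"dz": 0.0174,"rx": 0,"ry": 0,"rz": 0,"gripper": 1.0},{"dx": -0.004,"dy": 0,"dz": 0.03,"rx": 0,"ry": 0,"rz": 0,"gripper": 1.0},{"dx": 0,"dy": 0,"dz": 0.03,"rx": 0,"ry": 0,"rz": 0,"gripper": 1.0},{"dx": 0,"dy": 0,"dz": 0.03,"rx": 0,"ry": 0,"rz": 0,"gripper": 1.0},{"dx": 0,"dy": 0,"dz": 0,"rx": 0,"ry": 0,"rz": 0,"gripper": 1.0}]'

```text
t: 17.95
eef_pos: [444.6, -187.4, 240.2]
tcp_rot: [-1.597, -0.51, 0.285]
ft_force: [0.6, -0.0, -1.0]
opening: 1.001
```

Run:
```python
from h import *
im,s=grab("w17"); print(s["eef_pos"],s["tcp_rot"],s["opening"],s["t"],s["ft_force"])
a=env.read_camera("scene")[:,:,::-1];cv2.imwrite("pics/s17.png",a)
b=env.read_camera("side")[:,:,::-1]
cv2.imwrite("pics/ss17.png",cv2.resize(np.hstack([a[90:220,320:450],b[110:240,310:440]]),None,fx=3,fy=3,interpolation=cv2.INTER_CUBIC))
# tray-frame position from screws: need pixel; check sound-unit tops
for n,T in [("a",(530.2,227.7,108)),("c",(526.3,36.8,108))]: print(n,"expect top scene",proj("scene",np.array(T)).round(1))
```

```text
[ 444.57568464 -187.36993726  240.17852651] [-1.59669094 -0.51011462  0.28469049] 1.0008270372135522 17.95 [ 0.56542462 -0.00471747 -0.9787374 ]
a expect top scene [264.4 247.5]
c expect top scene [323.1 194.9]
```

View pics/s17.png

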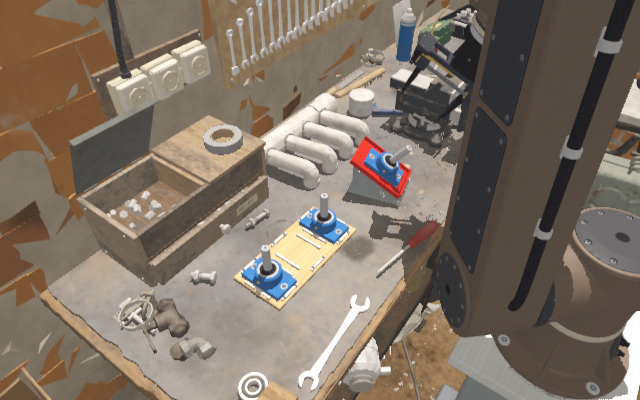

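View pics/ss17.png

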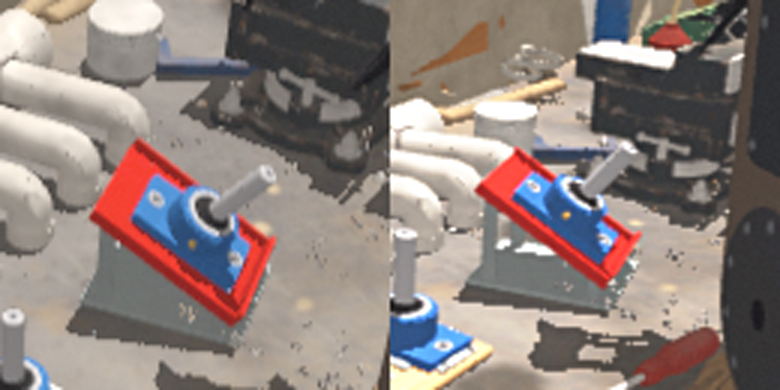

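View pics/w17.png

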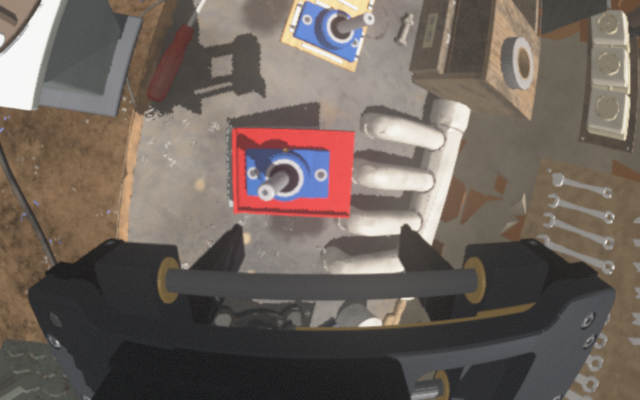

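The final pictures show unit_b flat on the tray. In the wrist view the tray spans columns 235–354 and rows 130–215, and the flange spans 246–330 and 150–198. That puts it roughly −8 mm along and a few mm across, with the shaft sagging to (266,193). Units a and c stand at (265,248) and (323,197), as expected, and the wrench and bolts have not moved. I'll do one quick rest check and then hand in.

Run:
```python
from h import *
a=env.read_camera("side")
for _ in range(9): b=env.read_camera("side")
s=env.state(); print(s["t"],s["ft_force"].round(2))
d=np.abs(a.astype(int)-b)[140:220,320:420].max(2); print("changed px in tray region",(d>40).sum())
e=np.abs(cv2.imread("pics/side0.png")[:,:,::-1].astype(int)-b)
def cen(im,lo,hi,box):
    x,y,w,h=box; m=cv2.inRange(cv2.cvtColor(im[y:y+h,x:x+w],cv2.COLOR_RGB2HSV),lo,hi); M=cv2.moments(m,True); return round(M["m10"]/M["m00"]+x,1),round(M["m01"]/M["m00"]+y,1)
for im in (a,b): print(cen(im,(100,120,60),(125,255,255),(340,150,60,60)))
print(env.job_done())
```

```text
18.6 [ 0.33 -0.89 -0.05]
changed px in tray region 3
(368.2, 181.6)
(368.1, 181.5)
the job is handed in; nothing more can be done
None
```

The worn unit is unit_b, the middle one. It now lies flange-down on the red tray with its shaft up, and I let go and handed the job in at about 18.6 s.

- **Rocking the shafts:** shaft_a was stiff both ways, reaching about 4.6 N within roughly 2 mm. Shaft_b leaned about 8 mm at its top, first away and then towards me, at no more than about 1 N. I did not rock shaft_c, because only one unit is worn and b was clearly it.
- **Placing:** I lifted unit_b by its shaft, turned it to the tray's yaw of about 14°, tilted it 30°, lowered it until it touched, released it and backed out along the tray normal.
- **Last checks:** unit_b sits about −8 mm along the tray and within a few mm across. Its shaft has sagged to the low side. Its image moved no more than 0.1 px over the last half second. Units a and c stand in their nests, the wrench and bolts look unmoved, and the gripper is clear with only noise on the wrist force.
- **Disagreements:**
  - **Fingertips:** in the pictures they sit about 25 mm above the reported TCP, where the spec has them 11 mm below it. I used the measured position for the rest of the job.
  - **Tray position:** my estimates differed by about 5 mm between cameras. I used (502, −174).

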